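# Draw the vivarium gate's bolt with the keeper's hook

## Task

The spring gate in the vivarium's divider is held shut by a bolt that sits too deep in the tank for the hand. Take the keeper's hook from its stand, reach in with it, lift the bolt's knob out of its notch and draw the bolt fully back so that the gate swings open; go by feel and gently, it is a small bolt screwed to plastic. Then set the hook back upright in its stand as it was, without dropping it; keep the hand off the vivarium and leave everything else alone.

Things in the scene. Friction and masses are not known exactly. Their poses are not given: they have to be found in the camera images.
- vivarium: Fixed glass tank with black frame, 216 (x) x 306 (y) x 145 mm high; origin: centre of its underside, z up, own x about along world x. A white divider along y (its +x face at x = -7 mm) parts it. The near half (-x) has a mesh cover. The far half (+x) holds the bolt, on the divider's +x face; its floor is 12 mm above the table, its far glass at x = 101 mm.
- opening (a point): Centre of the open part of the tank's top over the far half, level with the top of the covers, 150 mm above the table. The opening is 108 mm (vivarium x) by 140 mm (vivarium y), between two clear covers. Only the hook's rod goes through here.
- notch (a point): Nominal place of the notch, on the axis of the bolt's 10 mm shank (along the vivarium's y, 78 mm up). The dark steel tower bolt is screwed on through slotted holes: its true place differs by up to 3 mm in y, 8 mm in height, and it slopes up to 4.6 degrees; this is not measured. It stands 18 mm out (+x) from the axis, the gate's keep 12 mm. Its screws in plastic bear at most 15 N from the hook.
- bolt_slide (a joint): Draw of the bolt along its shank, m: 0 = shot into the gate's keep (starts within 1 mm), 0.028 = fully drawn to the vivarium's -y, at a hard stop. About 2 N of friction. A 6 mm square steel stem stands out from the shank through a slotted plate (12 to 18 mm out). The slot is a level run with a 10 mm wide notch downward at the shot end, where the stem starts, dropped.
- gate (a joint): Hinge of the green gate, rad; 0 = shut. A spring swings it open to +x, to 0.7, once the shank is out of its keep; till then it has play of about 0.08. The bolt's stem (not measured) turns on the shank: dropped, it points to +x and 45 degrees down, with a red 12 mm ball 46 mm from the axis (33 mm out, 33 mm below). Lifted level it meets a hard stop; only there does it pass freely along the run.
- hook: Keeper's hook, loose, 0.11 to 0.18 kg. Origin: centre of the underside of its black flange (36 x 62 x 6 mm); z up. Above: blue handle 24 (x) x 34 (y) mm, z 6 to 66 mm. Below: 5 mm steel rod, shifted to y = -13.5 mm, ending in a U open upward in the hook's y-z plane: rod at y = -13.5, short tip at y = +13.5 (wire centres, 22 mm between), bottom wire centre z = -140, tip's top z = -110 mm.
- hook_bend (a point): Wire centre at the bottom of the U, on the hook's axis, 140 mm below the flange's underside (wire radius 2.5 mm).
- stand: Fixed beech stand, 110 x 110 mm, top 155 mm above the table, left or right of the vivarium, turned up to 0.35 rad. Origin: centre of its underside. The top plate (10 mm thick) has a through hole 20 mm (x) by 44 mm (y) in its middle; the hook (its U is 32 mm wide) hangs in it, flange resting on the plate, hook axes along the stand's axes.
- stand_seat (a point): Centre of the hole at the stand's top face: the hook's origin belongs here.
- tub: bystander, leave alone: open white plastic tub, 104 mm wide, 115 mm high. Origin: underside.
- petri_dish: bystander, leave alone: clear dish, 90 mm wide, 14 mm high.
- magnifier: bystander, leave alone: black magnifying glass lying flat, 76 mm lens, 190 mm long.
- pencil: bystander, leave alone: yellow pencil, 150 mm.
- textbook: bystander, leave alone: blue book lying flat, 200 x 270 x 18 mm.
- spray_jar: bystander, leave alone: clear jar with green cap, 100 mm high.
- water_dish: bystander, leave alone: small blue bowl on the floor of the vivarium's far half, at its -y end, 48 mm wide, 16 mm high.
There are look-alikes about, which are no part of the job. Several things have the shape of the hook; the one meant has the colours described above. Leave any pink look-alike of the stand alone.

How it is judged:
By the outcome, as a careful person would: the job done as asked, in the order asked, and still so for the second after the job is handed in, with the robot touching nothing.
It also fails if it takes over 66 s, if anything falls off the work surface, if the arm or the gripper's body presses on something with over 40 N, if the wrist force passes 120 N, or if a joint passes its speed limit or range.

## Robot

A 6-joint arm with a two-finger parallel gripper is mounted at the origin on the work surface. World frame = base frame: x ahead of the robot, y to its left, z up, the work surface at z = 0. Lengths are in m, angles in rad, forces in N, time in s.
With the tool pointing down it reaches from about 0.25 to 0.775 m from the base axis. Payload 4 kg.
Tool frame: the origin (TCP) lies midway between the tips of the shut fingers; the grasp point (between the pads) lies 19 mm behind it (robot.tcp_to_grasp is the distance from the TCP to the grasp point, in m); x points along the fingers, y is the direction in which the jaws open and shut, and the axes are right-handed (so a half turn about x gives the same grasp; the last joint's range is limited). The gripper opens to 94 mm and grips with 3 to 60 N. Pads are 16 mm wide; open, the fingers measure 119 mm over their backs; the gripper's body (75 mm by 177 mm) begins 78 mm behind the grasp point.
Start: joints at [-1.419, 0.087, 1.371, -0, 1.684, -0.103], TCP at [0.139, -0.532, 0.168] pointing down, gripper open.
Joint ranges: [-3.1, 3.1], [-0.76, 2.03], [0.27, 2.55], [-1.08, 4.22], [0.17, 2.65], [-2.57, 2.57]. Speed limits (rad/s): [2.79, 2.79, 3.14, 3.14, 3.14, 3.14].

## Interface

Orientations are given as [roll, pitch, yaw] about the fixed x, y, z axes, in that order (R = Rz(yaw) Ry(pitch) Rx(roll)).
In Python, from bench import robot gives the robot as it stands.
- The arm moves only by the tool send_rows, never from a script. Its argument "increments" is a list of rows, each a list of 5 numbers: the opening, from -1 (shut) to 1 (fully open), so that 0 is half open, then the shift along the tool's x, y, z in m, then the turn about the tool's x in rad. In form: [[hand, tx, ty, tz, roll], ...]. A call has 1 to 5 rows; each row is the pose to reach, as a shift and turn from the pose commanded when the call began, along the tool's axes at that moment; what a row does not reach only later rows make up. A row lasts 1/12 s, in which the tool goes at most 41.7 mm and 7.16 degrees, less where a joint would pass 70% of its speed; a pose out of reach is approached as far as the arm can. A call with a gripper value outside its range is refused whole. The fingers move at their own pace and stop on an object; the grip force is fixed at half the most. Time passes only in rows, so rows that repeat a pose let the fingers close. It gives the time, the measured TCP pose, the force and the opening at its end, in the units of the state.
- robot.get_obs(): the state, without advancing time (a new reading comes with each control period).
- robot.snapshot(name): name is "side" or "top"; returns a dict with "image" (400x640x3 uint8, red, green, blue), "intrinsics" (3x3 intrinsics, pixels), "world_from_camera" (4x4, takes a point from camera to world coordinates). Camera axes: x right, y down, z forward; pixel columns grow to the right and rows downward; lengths in m; the calibration is good to about 2 mm. A picture is of the moment at which its call begins. There is no depth.
- robot.close_job(): hands the job in, once; it reports no verdict.
The state is a dict: "time": time; "joint_positions": joint angles; "qvel": joint speeds; "joint_torque": joint torques, N m; "tool_pos": TCP position; "ee_rot": TCP orientation; "wrist_force": force on the tool from outside, world axes, zero at the start; "wrist_torque": the same for the moment, N m; "width": finger opening in m.
Only numpy, scipy, OpenCV 4.12 (cv2) and the standard library are available. Lean on these libraries where they do the work, as an engineer would, in place of code of your own. Each camera call takes 0.05 s, during which the arm holds its last target.

## Working session

There is one attempt and no reset: what is moved stays moved. The work goes in short steps, Python scripts to look and compute and a tool call to move; the robot and the scene stay as the last step left them, time stands still between calls to the robot, and variables do not carry over. Pictures are saved under pics/ and viewed, and the job is handed in when it is done.

Besides the shell and the picture viewer there is one more tool, called after "Emit:" by a JSON object that holds its "method" and its "body". send_rows: Moves the arm, as the interface text tells. Its arguments: {"type":"object","properties":{"increments":{"type":"array"}},"required":["increments"]}

```bash
mkdir -p pics; ls; python3 - <<'E'
from bench import robot
import cv2,numpy as np
o=robot.get_obs(); print({k:np.round(v,3) for k,v in o.items()})
print(robot.tcp_to_grasp)
for n in("side","top"):
    s=robot.snapshot(n); cv2.imwrite(f"pics/{n}0.png",s["image"][:,:,::-1]); print(n,np.round(s["intrinsics"],1).tolist(),np.round(s["world_from_camera"],3).tolist())
E
```

```text
pics
{'time': np.float64(0.0), 'joint_positions': array([-1.419,  0.088,  1.372, -0.   ,  1.684, -0.103]), 'qvel': array([ 0.001,  0.   , -0.001,  0.   ,  0.   ,  0.001]), 'joint_torque': array([-0.0000e+00, -3.4017e+01, -3.0243e+01,  7.2000e-02,  3.3000e-02,
       -0.0000e+00]), 'tool_pos': array([ 0.139, -0.532,  0.167]), 'ee_rot': array([-1.673,  1.569,  1.723]), 'wrist_force': array([-0.756, -0.184, -0.787]), 'wrist_torque': array([-0.018,  0.05 , -0.051]), 'width': np.float64(0.094)}
0.0188
side [[431.1, 0.0, 316.0], [0.0, 431.1, 200.0], [0.0, 0.0, 1.0]] [[-0.748, -0.427, 0.508, -0.21], [-0.663, 0.505, -0.552, 0.874], [-0.021, -0.75, -0.661, 1.091], [0.0, 0.0, 0.0, 1.0]]
top [[406.2, 0.0, 321.4], [0.0, 406.2, 201.9], [0.0, 0.0, 1.0]] [[-0.004, -0.989, 0.147, 0.356], [-1.0, 0.003, -0.003, 0.09], [0.002, -0.147, -0.989, 1.196], [0.0, 0.0, 0.0, 1.0]]
```

View pics/top0.png

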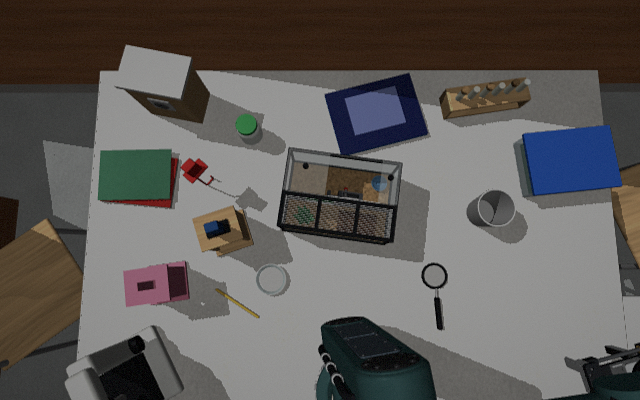

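View pics/side0.png

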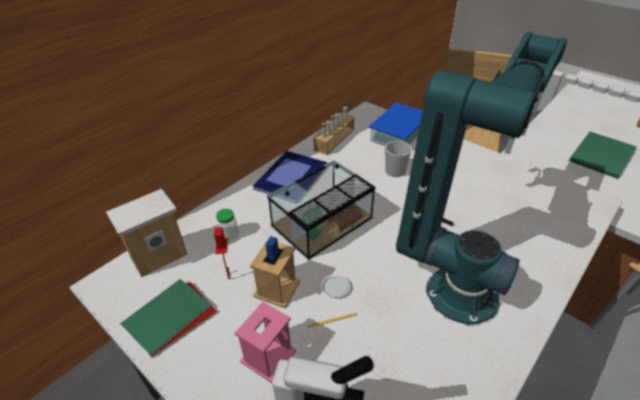

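```bash
python3 - <<'E'
import cv2
t=cv2.imread("pics/top0.png");s=cv2.imread("pics/side0.png")
cv2.imwrite("pics/c1.png",cv2.resize(t[130:260,260:420],None,fx=4.8,fy=4.6,interpolation=cv2.INTER_CUBIC))
a=cv2.resize(t[190:265,180:265],None,fx=4.6,fy=4.6,interpolation=cv2.INTER_CUBIC)
b=cv2.resize(s[225:312,235:320],(391,400),interpolation=cv2.INTER_CUBIC)
a=cv2.resize(a,(391,345));b=cv2.resize(b,(391,345))
cv2.imwrite("pics/c2.png",cv2.hconcat([a,b]))
cv2.imwrite("pics/c3.png",cv2.resize(s[155:260,260:385],None,fx=5.5,fy=5.5,interpolation=cv2.INTER_CUBIC))
E
```

```text
(no output)
```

View pics/c1.png

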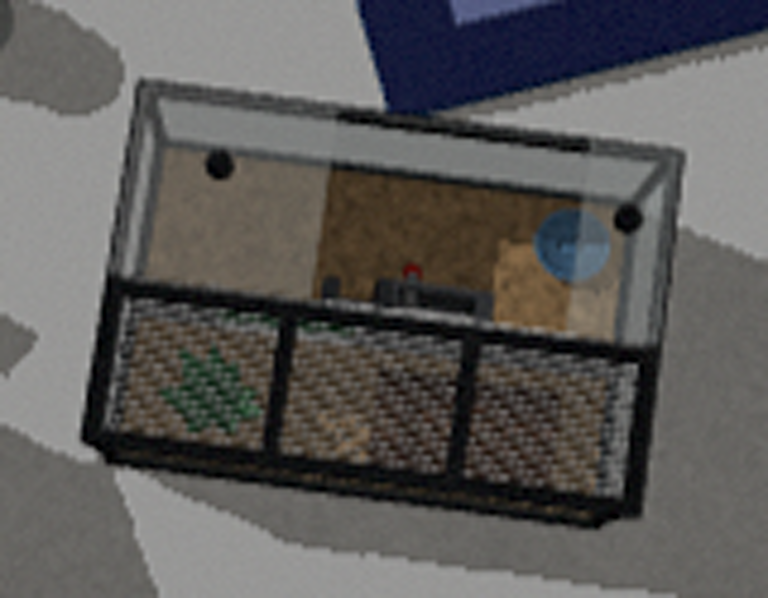

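View pics/c2.png

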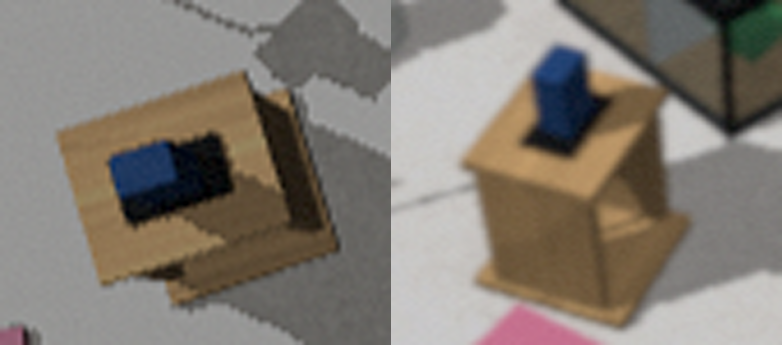

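View pics/c3.png

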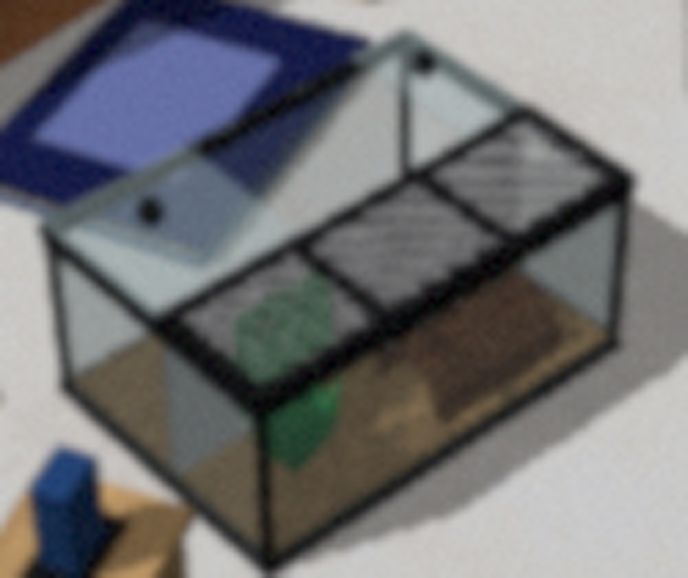

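```bash
python3 - <<'E'
import cv2
t=cv2.imread("pics/top0.png")
L=[]
for (u,v) in [(280,140),(380,145),(270,212),(370,222)]:
    c=cv2.resize(t[v:v+28,u:u+38],None,fx=10,fy=10,interpolation=cv2.INTER_CUBIC)
    for i in range(0,38,5): cv2.line(c,(i*10,0),(i*10,4),(0,0,255),1)
    for i in range(0,28,5): cv2.line(c,(0,i*10),(4,i*10),(0,0,255),1)
    L.append(c)
cv2.imwrite("pics/c4.png",cv2.convertScaleAbs(cv2.vconcat([cv2.hconcat(L[:2]),cv2.hconcat(L[2:])]),alpha=1.5))
c=cv2.resize(t[180:210,315:377],None,fx=12,fy=12,interpolation=cv2.INTER_CUBIC)
cv2.imwrite("pics/c5.png",cv2.convertScaleAbs(c,alpha=2))
E
```

```text
(no output)
```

View pics/c4.png

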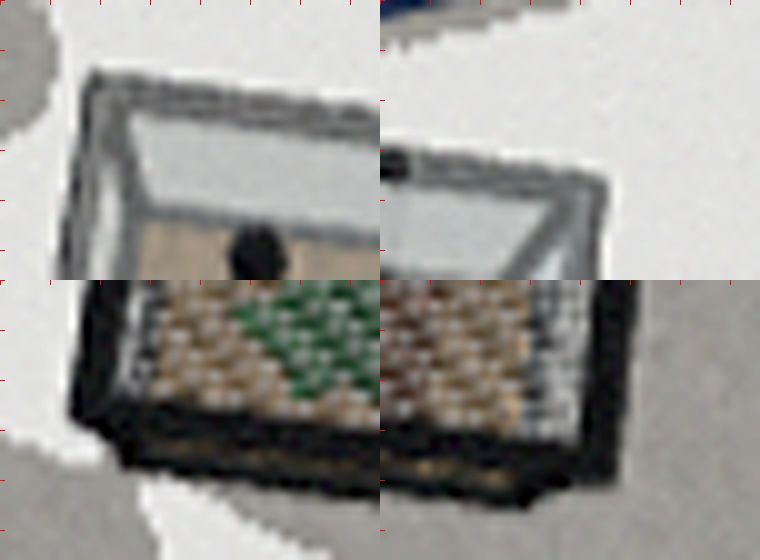

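View pics/c5.png

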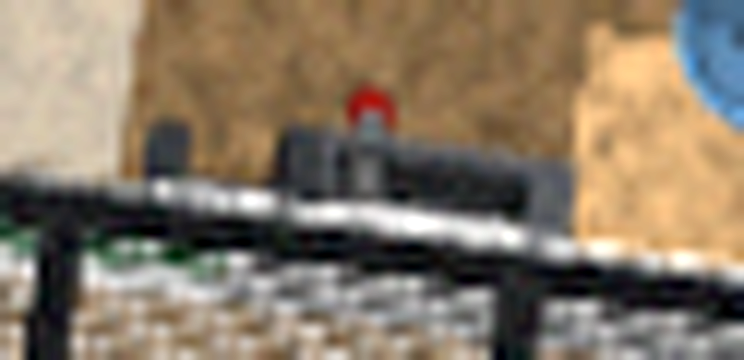

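```bash
cat > h.py <<'E'
import numpy as np,cv2
CAM={}
def load(robot):
    return {n:robot.snapshot(n) for n in("side","top")}
def ray(s,u,v):
    K=s["intrinsics"];T=s["world_from_camera"]
    d=T[:3,:3]@np.linalg.solve(K,[u,v,1]);return T[:3,3],d
def onz(s,u,v,z):
    o,d=ray(s,u,v);return o+d*(z-o[2])/d[2]
def tri(s1,p1,s2,p2):
    o1,d1=ray(s1,*p1);o2,d2=ray(s2,*p2)
    d1=d1/np.linalg.norm(d1);d2=d2/np.linalg.norm(d2)
    a=np.linalg.lstsq(np.c_[d1,-d2],o2-o1,rcond=None)[0]
    A=o1+a[0]*d1;B=o2+a[1]*d2
    return (A+B)/2,np.linalg.norm(A-B)
def proj(s,p):
    T=np.linalg.inv(s["world_from_camera"]);q=s["intrinsics"]@(T[:3,:3]@np.array(p)+T[:3,3]);return q[:2]/q[2]
E
python3 - <<'E'
from bench import robot
from h import *
import pickle
S=load(robot); pickle.dump(S,open("s0.pkl","wb"))
t=S["top"];img=t["image"]
for z in(.145,.150):
    P=np.array([onz(t,u,v,z)[:2] for u,v in[(289,147.2),(402.8,163),(393.5,242.3),(277,225.5)]])
    print(z,P.round(4).tolist(),P.mean(0),[np.linalg.norm(P[i]-P[i-1]).round(4) for i in range(4)])
    print([np.degrees(np.arctan2(*(P[a]-P[b])[::-1])).round(2) for a,b in((0,1),(3,2),(0,3),(1,2))])
hsv=cv2.cvtColor(img,cv2.COLOR_RGB2HSV)
# stand: handle blue
m=cv2.inRange(hsv,(100,90,30),(125,255,255)); m[:, :200]=0;m[:,235:]=0;m[:210]=0;m[245:]=0
c=max(cv2.findContours(m,0,1)[0],key=cv2.contourArea);print("blue",cv2.boundingRect(c),cv2.contourArea(c))
r=img[180:200,335:357].astype(int);rm=((r[...,0]-r[...,1]>25)&(r[...,0]-r[...,2]>25));ys,xs=np.nonzero(rm);print("red",xs.mean()+335,ys.mean()+180,xs.min()+335,xs.max()+335,ys.min()+180,ys.max()+180)
for z in(.035,.045,.055):print(onz(t,345.8,188.75,z))
c=cv2.resize(img[200:260,185:260],None,fx=10,fy=9,interpolation=cv2.INTER_CUBIC)
cv2.imwrite("pics/c6.png",cv2.convertScaleAbs(c[:,:,::-1],alpha=1.5))
s=S["side"]["image"]
c=cv2.resize(s[230:305,245:305],None,fx=10,fy=8,interpolation=cv2.INTER_CUBIC)
cv2.imwrite("pics/c7.png",cv2.convertScaleAbs(c[:,:,::-1],alpha=1.5))
E
```

```text
0.145 [[0.6591, 0.1729], [0.6149, -0.1295], [0.4053, -0.0986], [0.4498, 0.2023]] [0.53227523 0.03676279] [np.float64(0.2114), np.float64(0.3056), np.float64(0.2119), np.float64(0.3041)]
[np.float64(81.69), np.float64(81.59), np.float64(-8.0), np.float64(-8.4)]
0.15 [[0.6576, 0.1725], [0.6137, -0.1285], [0.4051, -0.0977], [0.4493, 0.2017]] [0.53143494 0.03701643] [np.float64(0.2103), np.float64(0.3041), np.float64(0.2109), np.float64(0.3027)]
[np.float64(81.69), np.float64(81.59), np.float64(-8.0), np.float64(-8.4)]
blue (204, 221, 17, 13) 112.5
red 345.6666666666667 188.22222222222223 344 347 187 190
[0.5658988  0.01563193 0.035     ]
[0.56408782 0.01627317 0.045     ]
[0.56227684 0.01691442 0.055     ]
```

View pics/c6.png

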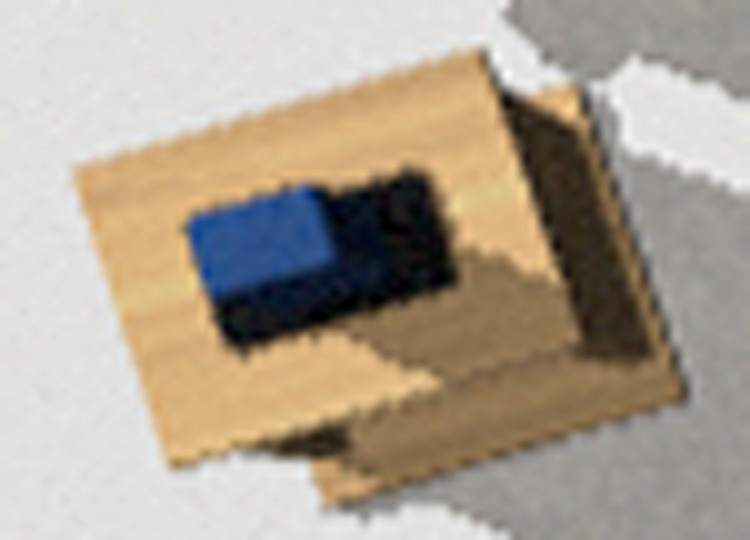

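View pics/c7.png

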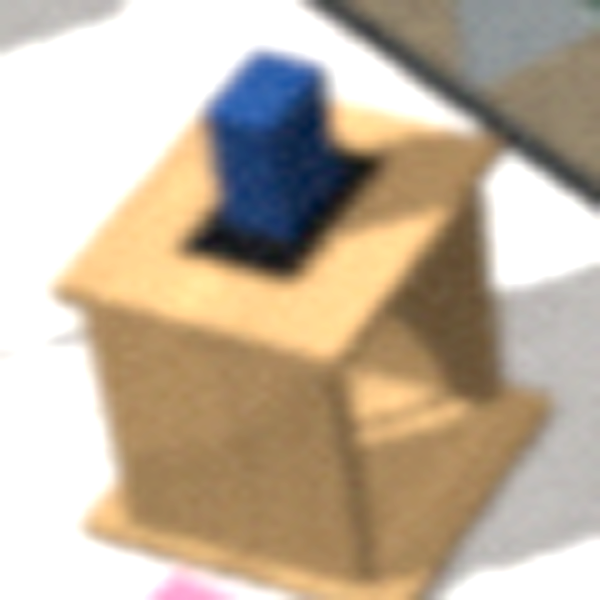

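```bash
cat >> h.py <<'E'
from scipy.spatial.transform import Rotation as Rn
def tool(o):
    R=Rn.from_euler('xyz',o["ee_rot"]).as_matrix(); return np.array(o["tool_pos"]),R
E
python3 - <<'E'
from bench import robot
from h import *
import pickle
S=pickle.load(open("s0.pkl","rb"));t=S["top"];s=S["side"]
p,R=tool(robot.get_obs());print(p,R.round(3).tolist())
P=np.array([onz(t,u-.25,v-.25,.155)[:2] for u,v in[(192.5,218.7),(233,205.6),(243,239.4),(202.2,252)]])
print(P.round(4),P.mean(0),[np.linalg.norm(P[i]-P[i-1]).round(4) for i in range(4)],[np.degrees(np.arctan2(*(P[a]-P[b])[::-1])).round(2) for a,b in((0,1),(3,2),(0,3),(1,2))])
H=np.array([onz(t,185+u/10-.25,200+v/9-.25,.221)[:2] for u,v in[(190,215),(312,185),(335,262),(215,298)]])
print("handle",H.mean(0),H.round(4).tolist(),[np.linalg.norm(H[i]-H[i-1]).round(4) for i in range(4)])
# side handle top
Q=np.array([onz(s,245+u/10-.25,230+v/8-.25,.221)[:2] for u,v in[(262,52),(328,72),(290,125),(208,108)]]);print("side handle",Q.mean(0))
Q=np.array([onz(s,245+u/10-.25,230+v/8-.25,.155)[:2] for u,v in[(55,290),(338,362),(505,140),(240,72)]]);print("side stand",Q.mean(0),Q.round(3).tolist())
c=np.array([.532,.037]);y=np.radians(-8.3)
Rv=np.array([[np.cos(y),-np.sin(y)],[np.sin(y),np.cos(y)]])
for n,u,v,z in(("covL",329.2,167,.15),("covR",382.5,173.5,.15),("ball",345.7,188.5,.045),("keep",315+167/12-.25,180+150/12-.25,.085),("plateL",315+285/12,180+140/12,.085),("plateR",315+575/12,180+170/12,.085),("slotR",315+525/12,180+170/12,.085),("knobL",260+219/4.8,130+163/4.6,.155),("knobR",260+628/4.8,130+217/4.6,.155)):
    w=onz(t,u,v,z)[:2]; print(n,w.round(4),(Rv.T@(w-c)).round(4))
E
```

```text
[ 0.13855976 -0.53186725  0.16704743] [[-0.0, 0.252, -0.968], [0.001, -0.968, -0.252], [-1.0, -0.001, -0.0]]
[[0.4678 0.4194]
 [0.5015 0.3163]
 [0.4142 0.2883]
 [0.3827 0.3912]] [0.44156711 0.35377765] [np.float64(0.0897), np.float64(0.1085), np.float64(0.0917), np.float64(0.1076)] [np.float64(108.08), np.float64(107.06), np.float64(18.37), np.float64(17.79)]
handle [0.44134791 0.35258348] [[0.4481, 0.3704], [0.456, 0.3413], [0.4354, 0.3351], [0.4259, 0.3635]] [np.float64(0.0232), np.float64(0.0301), np.float64(0.0216), np.float64(0.03)]
side handle [0.43819819 0.35433207]
side stand [0.44083211 0.35446002] [[0.464, 0.422], [0.381, 0.393], [0.417, 0.288], [0.501, 0.315]]
covL [0.6035 0.0661] [0.0665 0.0391]
covR [ 0.5855 -0.0741] [ 0.069  -0.1022]
ball [0.5648 0.0166] [ 0.0354 -0.0155]
keep [0.5471 0.0665] [0.0107 0.0314]
plateL [0.5487 0.0385] [0.0163 0.0039]
plateR [ 0.5414 -0.0284] [ 0.0188 -0.0634]
slotR [ 0.5415 -0.0169] [ 0.0171 -0.052 ]
knobL [0.6067 0.128 ] [0.0608 0.1009]
knobR [ 0.5745 -0.0948] [ 0.0611 -0.1243]
```

Emit:
{"method": "send_rows", "body": {"increments": [[1,-0.04,0,0,0],[1,-0.08,0,0,0],[1,-0.12,-0.01,-0.01,0],[1,-0.135,-0.03,-0.04,0],[1,-0.135,-0.055,-0.07,0]]}}

```text
time: 0.62
tool_pos: [0.193, -0.4632, 0.3077]
ee_rot: [1.619, 1.562, -1.27]
wrist_force: [1.6, 0.0, -0.3]
width: 0.094
```

Emit:
{"method": "send_rows", "body": {"increments": [[1,0,-0.025,-0.03,0],[1,0,-0.05,-0.06,0],[1,0,-0.075,-0.09,0],[1,0,-0.1,-0.12,0],[1,0,-0.125,-0.15,0]]}}

```text
time: 1.03
tool_pos: [0.3067, -0.3009, 0.3027]
ee_rot: [2.203, 1.571, -0.684]
wrist_force: [1.5, 0.1, -0.7]
width: 0.0936
```

Emit:
{"method": "send_rows", "body": {"increments": [[1,0,-0.025,-0.03,0],[1,0,-0.05,-0.06,0],[1,0,-0.075,-0.09,0],[1,0,-0.1,-0.12,0],[1,0,-0.12,-0.148,0]]}}

```text
time: 1.45
tool_pos: [0.4198, -0.1468, 0.303]
ee_rot: [2.792, 1.57, -0.094]
wrist_force: [0.2, -0.0, 0.6]
width: 0.0941
```

Emit:
{"method": "send_rows", "body": {"increments": [[1,0,-0.035,-0.01,-0.02],[1,0,-0.07,-0.021,-0.04],[1,0,-0.105,-0.032,-0.06],[1,0,-0.14,-0.043,-0.06],[1,0,-0.175,-0.053,-0.06]]}}

```text
time: 1.87
tool_pos: [0.426, 0.0353, 0.3026]
ee_rot: [1.576, 1.571, -1.25]
wrist_force: [1.0, -0.6, 0.9]
width: 0.0941
```

```bash
cat > go.py <<'E'
import sys
from bench import robot
from h import *
o=robot.get_obs();p,R=tool(o)
def show():
    print("t",round(float(o["time"]),2),"p",p.round(4),"tooly ang",np.degrees(np.arctan2(R[1,1],R[0,1])).round(2),"tilt",np.degrees(np.arccos(-R[2,0])).round(2),"F",np.round(o["wrist_force"],2),"M",np.round(o["wrist_torque"],3),"w",round(float(o["width"]),4),"q6",round(float(o["joint_positions"][5]),2))
show()
if len(sys.argv)>3:
    tgt=np.array(list(map(float,sys.argv[1:4])));print("tool delta",(R.T@(tgt-p)).round(4))
    if len(sys.argv)>4:
        a=float(sys.argv[4]);print("turn",-np.radians(a-np.degrees(np.arctan2(R[1,1],R[0,1]))).round(4))
E
python3 go.py .4413 .354 .3 -72
```

```text
t 1.87 p [0.426  0.0353 0.3026] tooly ang -71.96 tilt 0.0 F [ 0.97 -0.55  0.94] M [ 0.008 -0.057  0.013] w 0.0941 q6 1.21
tool delta [ 0.0026 -0.2983 -0.1132]
turn 0.0007
```

Emit:
{"method": "send_rows", "body": {"increments": [[1,0,-0.035,-0.013,0],[1,0,-0.07,-0.026,0],[1,0,-0.105,-0.04,0],[1,0,-0.14,-0.053,0],[1,0,-0.175,-0.066,0]]}}

```text
time: 2.28
tool_pos: [0.4344, 0.2223, 0.3027]
ee_rot: [1.822, 1.571, -1.004]
wrist_force: [1.4, -0.5, 0.7]
width: 0.0936
```

Emit:
{"method": "send_rows", "body": {"increments": [[1,0,-0.035,-0.013,0],[1,0,-0.07,-0.027,0],[1,0,-0.1,-0.039,0],[1,0,-0.123,-0.047,0],[1,0,-0.123,-0.047,0]]}}

```text
time: 2.7
tool_pos: [0.4406, 0.3559, 0.3005]
ee_rot: [-0.274, 1.568, -3.095]
wrist_force: [-0.5, 0.3, -1.6]
width: 0.0941
```

```bash
python3 go.py .4413 .354 .174 -72
```

```text
t 2.7 p [0.4406 0.3559 0.3005] tooly ang -71.65 tilt 0.18 F [-0.54  0.25 -1.6 ] M [-0.063  0.046  0.032] w 0.0941 q6 1.83
tool delta [ 0.1265  0.0021 -0.0005]
turn 0.006
```

Emit:
{"method": "send_rows", "body": {"increments": [[1,0.02,0.002,0,0],[1,0.04,0.002,0,0],[1,0.06,0.002,0,0],[1,0.06,0.002,0,0]]}}

```text
time: 3.03
tool_pos: [0.4403, 0.348, 0.2376]
ee_rot: [0.305, 1.561, -2.522]
wrist_force: [-1.2, -0.2, -1.2]
width: 0.0939
```

```bash
python3 go.py .4413 .354 .174 -72; python3 - <<'E'
from bench import robot
from h import *
S=load(robot)
a=cv2.resize(S["top"]["image"][170:270,170:290],(480,400),interpolation=cv2.INTER_CUBIC)
b=cv2.resize(S["side"]["image"][200:320,220:316],(320,400),interpolation=cv2.INTER_CUBIC)
cv2.imwrite("pics/d1.png",cv2.convertScaleAbs(cv2.hconcat([a,b])[:,:,::-1],alpha=1.5))
E
```

```text
t 3.03 p [0.4403 0.348  0.2376] tooly ang -72.0 tilt 0.53 F [-1.15 -0.17 -1.23] M [0.046 0.036 0.022] w 0.0939 q6 1.82
tool delta [ 0.0636 -0.0056 -0.0034]
turn 0.0
```

View pics/d1.png

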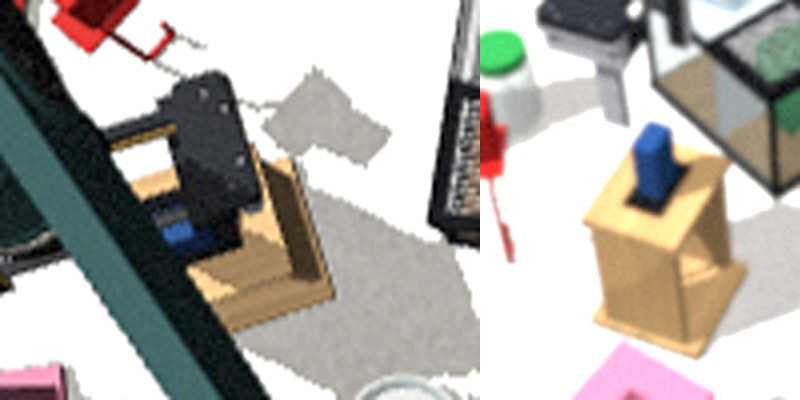

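```bash
python3 - <<'E'
from bench import robot
from h import *
S=load(robot);p,R=tool(robot.get_obs());print(p)
L=[]
for n,(u,v) in(("top",(150,150)),("side",(210,120))):
    im=S[n]["image"].copy()
    for q in(p,p+.047*R[:,1],p-.047*R[:,1]):
        x=proj(S[n],q);print(n,x);im[int(round(x[1])),int(round(x[0]))]=(255,0,255)
    L.append(cv2.resize(im[v:v+140,u:u+130],(390,420),interpolation=cv2.INTER_NEAREST))
cv2.imwrite("pics/d2.png",cv2.convertScaleAbs(cv2.hconcat(L)[:,:,::-1],alpha=1.4))
E
python3 go.py .4413 .354 .174 -72
```

```text
[0.44272661 0.34987216 0.244559  ]
top [209.55579515 224.94652251]
top [228.80455062 218.71936935]
top [190.21457765 231.203588  ]
side [271.21735311 233.27257269]
side [279.07818407 222.17221444]
side [262.91776061 244.99251051]
t 3.23 p [0.4427 0.3499 0.2446] tooly ang -71.99 tilt 0.15 F [ 0.51 -0.11  0.4 ] M [0.022 0.002 0.024] w 0.0943 q6 1.82
tool delta [ 0.0706 -0.0043  0.0003]
turn 0.0001
```

View pics/d2.png

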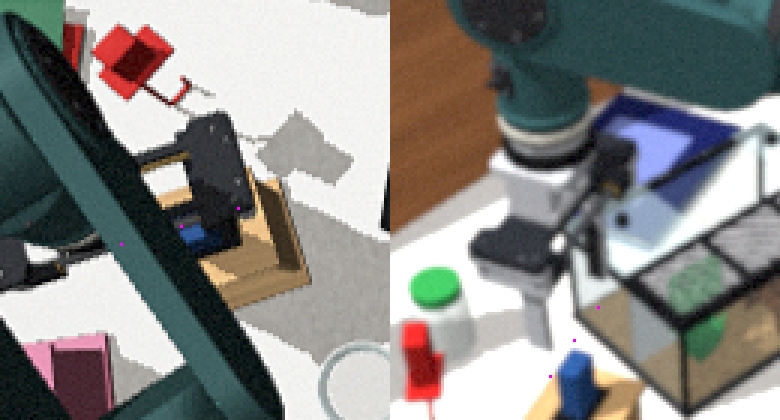

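Emit:
{"method": "send_rows", "body": {"increments": [[1,0.015,-0.004,0,0],[1,0.02,-0.004,0,0],[1,0.02,-0.004,0,0]]}}

```text
time: 3.48
tool_pos: [0.4407, 0.3535, 0.2224]
ee_rot: [0.463, 1.57, -2.364]
wrist_force: [-0.1, 1.1, 0.5]
width: 0.094
```

```bash
python3 go.py .4413 .354 .174 -72
```

```text
t 3.48 p [0.4407 0.3535 0.2224] tooly ang -71.96 tilt 0.06 F [-0.12  1.12  0.49] M [ 0.013 -0.044  0.014] w 0.094 q6 1.83
tool delta [ 0.0484 -0.0003 -0.0008]
turn 0.0007
```

Emit:
{"method": "send_rows", "body": {"increments": [[1,0.015,0,0,0],[1,0.03,0,0,0],[1,0.042,0,0,0],[1,0.048,0,0,0],[1,0.048,0,0,0]]}}

```text
time: 3.9
tool_pos: [0.4402, 0.3532, 0.1732]
ee_rot: [0.309, 1.568, -2.518]
wrist_force: [0.1, 0.0, -0.7]
width: 0.0939
```

```bash
python3 go.py .4413 .354 .174 -72
```

```text
t 3.9 p [0.4402 0.3532 0.1732] tooly ang -71.97 tilt 0.17 F [ 0.08  0.03 -0.7 ] M [ 0.001  0.026 -0.015] w 0.0939 q6 1.83
tool delta [-0.0008 -0.0004 -0.0012]
turn 0.0005
```

Emit:
{"method": "send_rows", "body": {"increments": [[-1,0,0,0,0],[-1,0,0,0,0],[-1,0,0,0,0],[-1,0,0,0,0],[-1,0,0,0,0]]}}

```text
time: 4.32
tool_pos: [0.4412, 0.3539, 0.1754]
ee_rot: [-2.973, 1.57, 0.484]
wrist_force: [0.6, -0.3, -0.4]
width: 0.0643
```

Emit:
{"method": "send_rows", "body": {"increments": [[-1,0,0,0,0],[-1,0,0,0,0],[-1,0,0,0,0],[-1,0,0,0,0],[-1,0,0,0,0]]}}

```text
time: 4.73
tool_pos: [0.4408, 0.3539, 0.1747]
ee_rot: [-1.15, 1.571, 2.307]
wrist_force: [-0.7, 1.3, 0.6]
width: 0.0338
```

```bash
python3 go.py .4413 .354 .174 -72
```

```text
t 4.73 p [0.4408 0.3539 0.1747] tooly ang -71.96 tilt 0.02 F [-0.68  1.26  0.55] M [0.12  0.081 0.007] w 0.0338 q6 1.83
tool delta [ 0.0007  0.0001 -0.0005]
turn 0.0007
```

Emit:
{"method": "send_rows", "body": {"increments": [[-1,0,0,0,0],[-1,0,0,0,0],[-1,-0.005,0,0,0],[-1,-0.015,0,0,0],[-1,-0.03,0,0,0]]}}

```text
time: 5.15
tool_pos: [0.4401, 0.3531, 0.2038]
ee_rot: [0.345, 1.567, -2.482]
wrist_force: [0.1, 0.2, -0.8]
width: 0.0332
```

```bash
python3 go.py .4413 .354 .174 -72
```

```text
t 5.15 p [0.4401 0.3531 0.2038] tooly ang -71.97 tilt 0.21 F [ 0.11  0.16 -0.82] M [-0.    -0.02   0.013] w 0.0332 q6 1.83
tool delta [ 0.0298 -0.0005 -0.0015]
turn 0.0005
```

Emit:
{"method": "send_rows", "body": {"increments": [[-1,-0.03,0,0,0],[-1,-0.06,0,0,0],[-1,-0.09,0,0,0],[-1,-0.12,0,0,0],[-1,-0.14,0,0,0]]}}

```text
time: 5.57
tool_pos: [0.4412, 0.3538, 0.3492]
ee_rot: [-2.939, 1.566, 0.517]
wrist_force: [0.4, 0.8, -0.3]
width: 0.0333
```

Emit:
{"method": "send_rows", "body": {"increments": [[-1,0,0,0,0],[-1,0,0,0,0],[-1,0,0,0,0],[-1,0,0,0,0]]}}

```text
time: 5.9
tool_pos: [0.4404, 0.3534, 0.3422]
ee_rot: [0.285, 1.566, -2.542]
wrist_force: [0.8, 0.3, -0.9]
width: 0.0336
```

```bash
python3 go.py .4413 .354 .174 -72;python3 - <<'E'
from bench import robot
from h import *
S=load(robot);p,R=tool(robot.get_obs());print(p)
b=p-[0,0,.0197+.140]
L=[]
for n,(u,v) in(("top",(150,150)),("side",(210,120))):
    im=S[n]["image"].copy()
    x=proj(S[n],b);print(n,x)
    L.append(cv2.resize(im[v:v+140,u:u+130],(390,420),interpolation=cv2.INTER_CUBIC))
cv2.imwrite("pics/d3.png",cv2.convertScaleAbs(cv2.hconcat(L)[:,:,::-1],alpha=1.4))
E
```

```text
t 5.9 p [0.4404 0.3534 0.3422] tooly ang -71.97 tilt 0.26 F [ 0.84  0.29 -0.86] M [-0.002 -0.     0.076] w 0.0336 q6 1.83
tool delta [ 0.1682 -0.0005 -0.0018]
turn 0.0006
[0.44037452 0.35342907 0.34249817]
top [214.77563783 228.126838  ]
side [272.84798302 249.61930098]
```

View pics/d3.png

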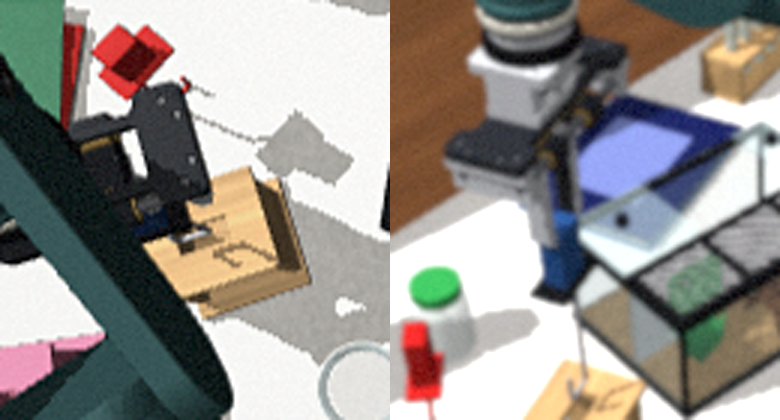

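Emit:
{"method": "send_rows", "body": {"increments": [[-1,-0.005,0.025,-0.002,0.06],[-1,-0.01,0.055,-0.005,0.12],[-1,-0.01,0.088,-0.008,0.18],[-1,-0.01,0.12,-0.011,0.24],[-1,-0.01,0.15,-0.014,0.3]]}}

```text
time: 6.42
tool_pos: [0.5007, 0.2139, 0.3537]
ee_rot: [0.46, 1.569, -2.669]
wrist_force: [0.4, -1.2, -0.9]
width: 0.0338
```

```bash
python3 go.py .5862 .0135 .352 -98.3
```

```text
t 6.42 p [0.5007 0.2139 0.3537] tooly ang -89.31 tilt 0.11 F [ 0.4  -1.25 -0.93] M [ 0.016 -0.001 -0.013] w 0.0338 q6 1.86
tool delta [ 0.0017  0.2015 -0.0831]
turn 0.1568
```

Emit:
{"method": "send_rows", "body": {"increments": [[-1,0,0.033,-0.014,0.05],[-1,0,0.066,-0.028,0.1],[-1,0,0.1,-0.042,0.15],[-1,0,0.13,-0.054,0.157],[-1,0,0.16,-0.067,0.157]]}}

```text
time: 6.83
tool_pos: [0.57, 0.0547, 0.3536]
ee_rot: [0.154, 1.569, -3.13]
wrist_force: [0.3, 0.2, -1.2]
width: 0.0335
```

Emit:
{"method": "send_rows", "body": {"increments": [[-1,0,0.02,-0.003,0],[-1,0,0.03,-0.006,0],[-1,0,0.03,-0.006,0],[-1,0,0.03,-0.006,0]]}}

```text
time: 7.17
tool_pos: [0.5714, 0.0264, 0.3543]
ee_rot: [-0.579, 1.57, 2.421]
wrist_force: [-0.3, 0.1, -2.1]
width: 0.0333
```

```bash
python3 go.py .5862 .0135 .352 -98.3
```

```text
t 7.17 p [0.5714 0.0264 0.3543] tooly ang -98.15 tilt 0.07 F [-0.3   0.09 -2.1 ] M [0.049 0.011 0.035] w 0.0333 q6 1.66
tool delta [ 0.0023  0.0106 -0.0165]
turn 0.0026
```

Emit:
{"method": "send_rows", "body": {"increments": [[-1,0,0.005,-0.008,0.002],[-1,0,0.0105,-0.0165,0.002],[-1,0,0.0105,-0.0165,0.002],[-1,0,0.0105,-0.0165,0.002]]}}

```text
time: 7.5
tool_pos: [0.5869, 0.0136, 0.3541]
ee_rot: [-0.002, 1.57, 2.996]
wrist_force: [-0.3, -1.2, -1.7]
width: 0.0335
```

```bash
cat > pic.py <<'E'
import sys
from bench import robot
from h import *
S=load(robot);o=robot.get_obs();p,R=tool(o)
b=p-[0,0,.0197+.140]
L=[]
for n,(u,v,w,h) in(("top",(285,130,110,110)),("side",(260,100,110,110))):
    im=S[n]["image"].copy()
    cv2.imwrite(f"pics/{sys.argv[1]}_{n}_raw.png",im[:,:,::-1])
    print(n,"bend proj",proj(S[n],b))
    L.append(cv2.resize(im[v:v+h,u:u+w],(400,400),interpolation=cv2.INTER_CUBIC))
cv2.imwrite(f"pics/{sys.argv[1]}.png",cv2.convertScaleAbs(cv2.hconcat(L)[:,:,::-1],alpha=1.6))
E
python3 go.py .5862 .0135 .352 -98.3;python3 pic.py e1
```

```text
t 7.5 p [0.5869 0.0136 0.3541] tooly ang -98.23 tilt 0.07 F [-0.28 -1.18 -1.67] M [0.063 0.001 0.009] w 0.0335 q6 1.64
tool delta [0.0021 0.0002 0.0007]
turn 0.0013
top bend proj [350.3792693  169.35911554]
side bend proj [314.18472833 169.9049776 ]
```

View pics/e1.png

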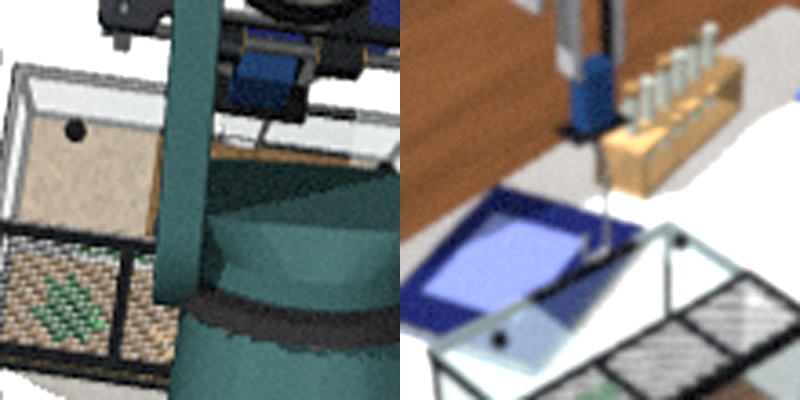

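Emit:
{"method": "send_rows", "body": {"increments": [[-1,0.02,0,0,0],[-1,0.04,0,0,0],[-1,0.06,0,0,0],[-1,0.08,0,0,0],[-1,0.1,0,0,0]]}}

```text
time: 8.02
tool_pos: [0.5863, 0.0137, 0.2541]
ee_rot: [-2.937, 1.57, 0.061]
wrist_force: [-0.2, 0.1, -0.6]
width: 0.034
```

Emit:
{"method": "send_rows", "body": {"increments": [[-1,0.02,0,0,0],[-1,0.038,0,0,0],[-1,0.053,0,0,0],[-1,0.064,0,0,0],[-1,0.068,0,0,0]]}}

```text
time: 8.43
tool_pos: [0.5854, 0.0136, 0.1845]
ee_rot: [0.07, 1.567, 3.068]
wrist_force: [-1.2, -1.1, -1.2]
width: 0.0335
```

Emit:
{"method": "send_rows", "body": {"increments": [[-1,0,0,0,0],[-1,0,0,0,0]]}}

```text
time: 8.6
tool_pos: [0.5868, 0.0133, 0.1876]
ee_rot: [-3.085, 1.57, -0.087]
wrist_force: [0.2, -0.3, -0.6]
width: 0.0335
```

```bash
python3 go.py .5862 .0135 .1857 -98.3;python3 pic.py e2
```

```text
t 8.6 p [0.5868 0.0133 0.1876] tooly ang -98.25 tilt 0.07 F [ 0.17 -0.28 -0.63] M [ 0.044 -0.018 -0.022] w 0.0335 q6 1.64
tool delta [ 0.0019 -0.0001  0.0007]
turn 0.0009
top bend proj [346.41408588 181.93250352]
side bend proj [315.21169793 205.78777852]
```

View pics/e2.png

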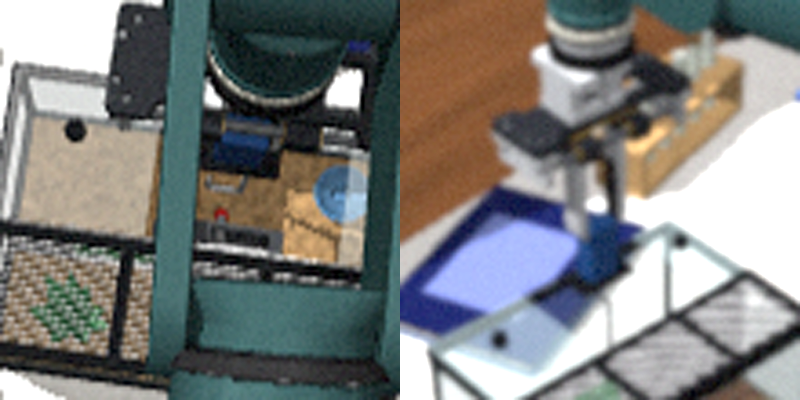

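Good: the top view shows both the U and the red ball. Enlarging.

```bash
cat > zoom.py <<'E'
import sys,cv2
n=sys.argv[1];u,v,w,h=map(int,sys.argv[2:6])
t=cv2.imread(f"pics/{n}_top_raw.png")
c=cv2.resize(t[v:v+h,u:u+w],None,fx=12,fy=12,interpolation=cv2.INTER_CUBIC)
c=cv2.convertScaleAbs(c,alpha=2)
for i in range(0,w,5): cv2.putText(c,str(u+i),(i*12,10),0,.35,(255,255,0),1)
for i in range(0,h,5): cv2.putText(c,str(v+i),(0,i*12+6),0,.35,(255,255,0),1)
cv2.imwrite(f"pics/{n}_z.png",c)
E
python3 zoom.py e2 328 165 60 40
```

```text
(no output)
```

View pics/e2_z.png

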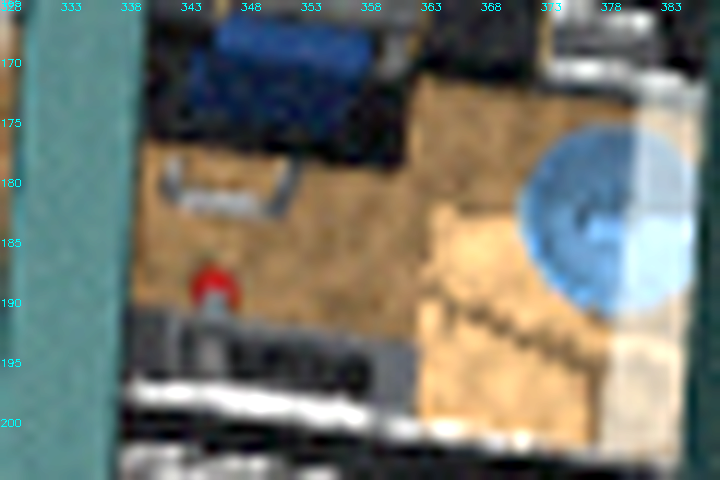

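Emit:
{"method": "send_rows", "body": {"increments": [[-1,0.002,0,0.003,0],[-1,0.002,0,0.006,0],[-1,0.002,0,0.009,0],[-1,0.002,0,0.012,0],[-1,0.002,0,0.012,0]]}}

```text
time: 9.12
tool_pos: [0.5741, 0.015, 0.1852]
ee_rot: [3.014, 1.57, -0.271]
wrist_force: [-0.3, -0.3, -1.5]
width: 0.0338
```

```bash
cat >> go.py <<'E'
y=np.radians(-8.3);Rv=np.array([[np.cos(y),-np.sin(y)],[np.sin(y),np.cos(y)]])
l=Rv.T@(p[:2]-[.532,.037]);f=Rv.T@o["wrist_force"][:2]
print("bend local mm",(l*1000).round(1),"z",(1000*(p[2]-.1597)).round(1),"F local",f.round(2),o["wrist_force"][2].round(2))
E
python3 go.py
```

```text
t 9.12 p [0.5741 0.015  0.1852] tooly ang -98.26 tilt 0.02 F [-0.31 -0.31 -1.52] M [ 0.013 -0.052 -0.025] w 0.0338 q6 1.64
bend local mm [ 44.8 -15.7] z 25.5 F local [-0.26 -0.35] -1.52
```

Emit:
{"method": "send_rows", "body": {"increments": [[-1,0,0,0.003,0],[-1,0,0,0.006,0],[-1,0,0,0.009,0],[-1,0,0,0.012,0],[-1,0,0,0.012,0]]}}

```text
time: 9.53
tool_pos: [0.5622, 0.0167, 0.1849]
ee_rot: [1.197, 1.571, -2.089]
wrist_force: [0.5, 0.1, -1.6]
width: 0.034
```

```bash
python3 go.py; python3 pic.py e3; python3 zoom.py e3 328 165 60 40
```

```text
t 9.53 p [0.5622 0.0167 0.1849] tooly ang -98.26 tilt 0.0 F [ 0.52  0.08 -1.63] M [ 0.064 -0.007  0.032] w 0.034 q6 1.64
bend local mm [ 32.8 -15.7] z 25.2 F local [0.5  0.15] -1.63
top bend proj [345.25273921 190.42705003]
side bend proj [319.63948331 209.92618356]
```

View pics/e3_z.png

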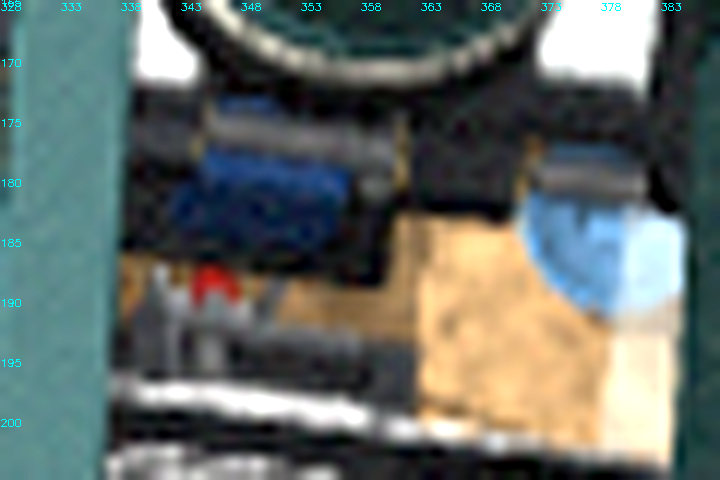

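Emit:
{"method": "send_rows", "body": {"increments": [[-1,0,0,0.002,0],[-1,0,0,0.004,0],[-1,0,0,0.006,0],[-1,0,0,0.007,0],[-1,0,0,0.007,0]]}}

```text
time: 10.05
tool_pos: [0.5556, 0.0177, 0.1848]
ee_rot: [2.179, 1.571, -1.107]
wrist_force: [0.1, -0.2, -1.5]
width: 0.0334
```

```bash
python3 go.py
```

```text
t 10.05 p [0.5556 0.0177 0.1848] tooly ang -98.26 tilt 0.01 F [ 0.12 -0.25 -1.52] M [ 0.074  0.02  -0.018] w 0.0334 q6 1.64
bend local mm [ 26.2 -15.7] z 25.1 F local [ 0.16 -0.23] -1.52
```

Emit:
{"method": "send_rows", "body": {"increments": [[-1,-0.003,0,0,0],[-1,-0.006,0,0,0],[-1,-0.009,0,0,0],[-1,-0.012,0,0,0],[-1,-0.014,0,0,0]]}}

```text
time: 10.47
tool_pos: [0.5561, 0.0176, 0.1995]
ee_rot: [-3.141, 1.57, -0.144]
wrist_force: [-0.6, 0.2, -0.6]
width: 0.0334
```

```bash
python3 go.py
```

```text
t 10.47 p [0.5561 0.0176 0.1995] tooly ang -98.26 tilt 0.04 F [-0.57  0.16 -0.58] M [0.044 0.081 0.03 ] w 0.0334 q6 1.64
bend local mm [ 26.6 -15.7] z 39.8 F local [-0.58  0.08] -0.58
```

Emit:
{"method": "send_rows", "body": {"increments": [[-1,-0.002,0,0,0],[-1,-0.004,0,0,0],[-1,-0.006,0,0,0],[-1,-0.008,0,0,0],[-1,-0.01,0,0,0]]}}

```text
time: 10.88
tool_pos: [0.5558, 0.0176, 0.2088]
ee_rot: [0.576, 1.571, -2.71]
wrist_force: [0.2, -0.9, -1.9]
width: 0.0336
```

```bash
python3 go.py
```

```text
t 10.88 p [0.5558 0.0176 0.2088] tooly ang -98.26 tilt 0.01 F [ 0.18 -0.91 -1.93] M [ 0.033  0.004 -0.035] w 0.0336 q6 1.64
bend local mm [ 26.4 -15.7] z 49.1 F local [ 0.31 -0.87] -1.93
```

Emit:
{"method": "send_rows", "body": {"increments": [[-1,-0.002,0,0,0],[-1,-0.004,0,0,0],[-1,-0.006,0,0,0],[-1,-0.008,0,0,0],[-1,-0.008,0,0,0]]}}

```text
time: 11.3
tool_pos: [0.5561, 0.0176, 0.2174]
ee_rot: [3.083, 1.57, -0.202]
wrist_force: [-0.2, 0.1, -2.0]
width: 0.0333
```

```bash
python3 go.py; python3 pic.py e4; python3 zoom.py e4 328 165 60 40
```

```text
t 11.3 p [0.5561 0.0176 0.2174] tooly ang -98.27 tilt 0.06 F [-0.22  0.05 -2.02] M [-0.005  0.005 -0.036] w 0.0333 q6 1.64
bend local mm [ 26.7 -15.7] z 57.7 F local [-0.22  0.02] -2.02
top bend proj [345.61778131 190.80742325]
side bend proj [320.74098411 204.32748185]
```

View pics/e4_z.png

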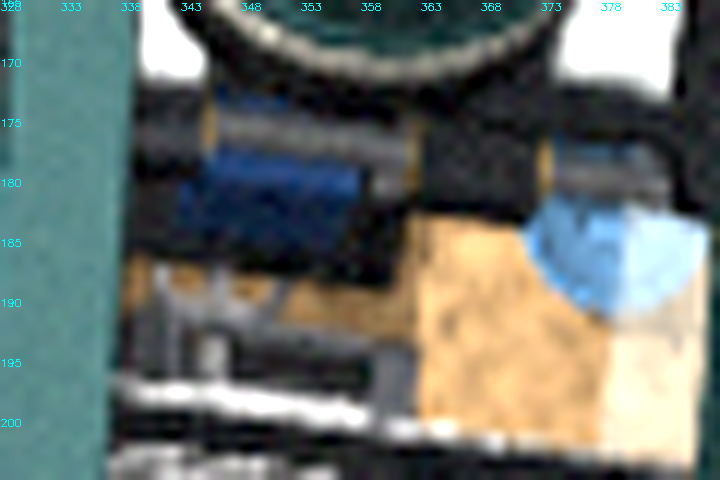

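Emit:
{"method": "send_rows", "body": {"increments": [[-1,-0.001,0,0,0],[-1,-0.002,0,0,0],[-1,-0.003,0,0,0],[-1,-0.003,0,0,0]]}}

```text
time: 11.73
tool_pos: [0.556, 0.0176, 0.22]
ee_rot: [2.999, 1.57, -0.287]
wrist_force: [1.1, 0.1, -1.2]
width: 0.0335
```

```bash
python3 go.py
```

```text
t 11.73 p [0.556  0.0176 0.22  ] tooly ang -98.26 tilt 0.03 F [ 1.11  0.06 -1.18] M [ 0.002 -0.063  0.023] w 0.0335 q6 1.64
bend local mm [ 26.5 -15.7] z 60.3 F local [1.09 0.22] -1.18
```

Emit:
{"method": "send_rows", "body": {"increments": [[-1,-0.001,0,0,0],[-1,-0.002,0,0,0],[-1,-0.003,0,0,0],[-1,-0.003,0,0,0]]}}

```text
time: 12.07
tool_pos: [0.556, 0.0176, 0.2231]
ee_rot: [3.023, 1.57, -0.262]
wrist_force: [0.6, -0.1, -1.2]
width: 0.0337
```

```bash
python3 go.py
```

```text
t 12.07 p [0.556  0.0176 0.2231] tooly ang -98.26 tilt 0.04 F [ 0.61 -0.08 -1.17] M [-0.021 -0.052  0.005] w 0.0337 q6 1.64
bend local mm [ 26.5 -15.7] z 63.4 F local [0.61 0.01] -1.17
```

Emit:
{"method": "send_rows", "body": {"increments": [[-1,-0.001,0,0,0],[-1,-0.002,0,0,0],[-1,-0.002,0,0,0]]}}

```text
time: 12.32
tool_pos: [0.556, 0.0176, 0.2251]
ee_rot: [2.902, 1.57, -0.383]
wrist_force: [0.6, -0.4, -1.6]
width: 0.0338
```

```bash
python3 go.py
```

```text
t 12.32 p [0.556  0.0176 0.2251] tooly ang -98.26 tilt 0.03 F [ 0.63 -0.44 -1.56] M [-0.039 -0.098 -0.051] w 0.0338 q6 1.64
bend local mm [ 26.5 -15.7] z 65.4 F local [ 0.69 -0.34] -1.56
```

Emit:
{"method": "send_rows", "body": {"increments": [[-1,-0.001,0,0,0],[-1,-0.002,0,0,0],[-1,-0.002,0,0,0]]}}

```text
time: 12.57
tool_pos: [0.556, 0.0176, 0.2271]
ee_rot: [2.927, 1.57, -0.359]
wrist_force: [-0.1, -0.5, -1.7]
width: 0.0338
```

```bash
python3 go.py; python3 pic.py e5; python3 zoom.py e5 328 165 60 40
```

```text
t 12.57 p [0.556  0.0176 0.2271] tooly ang -98.26 tilt 0.03 F [-0.13 -0.51 -1.68] M [-0.01  -0.181  0.034] w 0.0338 q6 1.64
bend local mm [ 26.5 -15.7] z 67.4 F local [-0.06 -0.52] -1.68
top bend proj [345.83703545 190.19915917]
side bend proj [320.70652215 202.25316507]
```

View pics/e5_z.png

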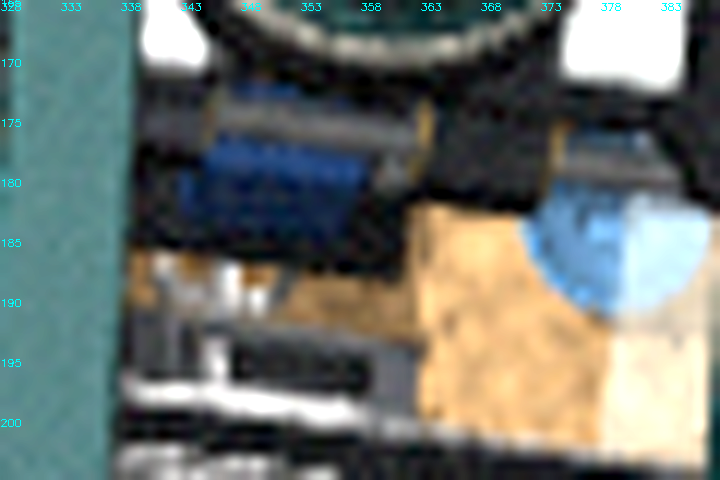

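Emit:
{"method": "send_rows", "body": {"increments": [[-1,-0.001,0,0,0],[-1,-0.001,0,0,0]]}}

```text
time: 12.83
tool_pos: [0.5557, 0.0177, 0.2274]
ee_rot: [0.175, 1.57, -3.111]
wrist_force: [0.6, -0.2, -3.0]
width: 0.0337
```

```bash
python3 go.py
```

```text
t 12.83 p [0.5557 0.0177 0.2274] tooly ang -98.26 tilt 0.04 F [ 0.57 -0.21 -2.97] M [ 0.003 -0.153  0.046] w 0.0337 q6 1.64
bend local mm [ 26.2 -15.7] z 67.7 F local [ 0.6  -0.12] -2.97
```

Emit:
{"method": "send_rows", "body": {"increments": [[-1,-0.001,0,0,0],[-1,-0.001,0,0,0]]}}

```text
time: 13.0
tool_pos: [0.5555, 0.0177, 0.2277]
ee_rot: [0.096, 1.569, 3.093]
wrist_force: [1.1, -0.3, -5.8]
width: 0.0334
```

```bash
python3 go.py
```

```text
t 13.0 p [0.5555 0.0177 0.2277] tooly ang -98.26 tilt 0.11 F [ 1.07 -0.27 -5.77] M [-0.036 -0.157  0.035] w 0.0334 q6 1.64
bend local mm [ 26.  -15.7] z 68.0 F local [ 1.1  -0.11] -5.77
```

Emit:
{"method": "send_rows", "body": {"increments": [[-1,0,0.002,0,0],[-1,0,0.004,0,0],[-1,0,0.006,0,0]]}}

```text
time: 13.25
tool_pos: [0.5548, 0.013, 0.2278]
ee_rot: [-0.993, 1.568, 2.005]
wrist_force: [-0.2, 3.1, -8.3]
width: 0.0334
```

```bash
python3 go.py
```

```text
t 13.25 p [0.5548 0.013  0.2278] tooly ang -98.19 tilt 0.18 F [-0.19  3.1  -8.26] M [ 1.162 -0.422 -0.027] w 0.0334 q6 1.63
bend local mm [ 26.  -20.5] z 68.1 F local [-0.64  3.04] -8.26
```

Emit:
{"method": "send_rows", "body": {"increments": [[-1,0.001,0,0,0],[-1,0.001,0.002,0,0]]}}

```text
time: 13.42
tool_pos: [0.5547, 0.0104, 0.2276]
ee_rot: [-1.337, 1.57, 1.661]
wrist_force: [0.6, 3.7, -7.2]
width: 0.0336
```

```bash
python3 go.py
```

```text
t 13.42 p [0.5547 0.0104 0.2276] tooly ang -98.22 tilt 0.07 F [ 0.64  3.74 -7.17] M [ 1.143 -0.311  0.025] w 0.0336 q6 1.63
bend local mm [ 26.3 -23.1] z 67.9 F local [0.09 3.79] -7.17
```

Emit:
{"method": "send_rows", "body": {"increments": [[-1,0.0005,0,0,0],[-1,0.0005,0.002,0,0],[-1,0.0005,0.003,0,0]]}}

```text
time: 13.67
tool_pos: [0.5542, 0.0068, 0.2274]
ee_rot: [-2.294, 1.571, 0.704]
wrist_force: [1.2, 1.6, -7.3]
width: 0.0341
```

```bash
python3 go.py;  python3 pic.py e6; python3 zoom.py e6 328 165 60 40
```

```text
t 13.67 p [0.5542 0.0068 0.2274] tooly ang -98.26 tilt 0.01 F [ 1.15  1.61 -7.3 ] M [ 1.124 -0.329 -0.031] w 0.0341 q6 1.62
bend local mm [ 26.4 -26.7] z 67.7 F local [0.91 1.76] -7.3
top bend proj [349.77206466 190.74383857]
side bend proj [323.08532051 200.79328168]
```

View pics/e6_z.png

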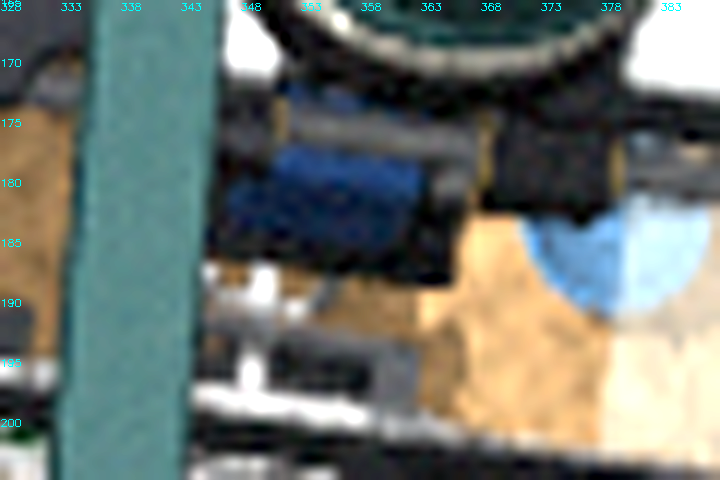

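Emit:
{"method": "send_rows", "body": {"increments": [[-1,0.0005,0.002,0,0],[-1,0.0005,0.004,0,0],[-1,0.0005,0.006,0,0]]}}

```text
time: 14.02
tool_pos: [0.5534, 0.0005, 0.2271]
ee_rot: [2.607, 1.57, -0.679]
wrist_force: [0.6, 1.8, -4.4]
width: 0.0336
```

```bash
python3 go.py
```

```text
t 14.02 p [5.534e-01 5.000e-04 2.271e-01] tooly ang -98.26 tilt 0.03 F [ 0.63  1.85 -4.36] M [ 0.896 -0.168  0.019] w 0.0336 q6 1.61
bend local mm [ 26.4 -33. ] z 67.4 F local [0.36 1.92] -4.36
```

Emit:
{"method": "send_rows", "body": {"increments": [[-1,0,0.002,0,0],[-1,0,0.004,0,0],[-1,0,0.006,0,0]]}}

```text
time: 14.27
tool_pos: [0.5525, -0.0052, 0.2269]
ee_rot: [-2.339, 1.57, 0.659]
wrist_force: [0.3, 3.1, -4.6]
width: 0.0334
```

```bash
python3 go.py
```

```text
t 14.27 p [ 0.5525 -0.0052  0.2269] tooly ang -98.26 tilt 0.02 F [ 0.28  3.15 -4.63] M [ 1.055 -0.226  0.019] w 0.0334 q6 1.6
bend local mm [ 26.4 -38.8] z 67.2 F local [-0.18  3.15] -4.63
```

Emit:
{"method": "send_rows", "body": {"increments": [[-1,0,0.002,0,0],[-1,0,0.004,0,0],[-1,0,0.005,0,0]]}}

```text
time: 14.52
tool_pos: [0.5518, -0.0103, 0.2268]
ee_rot: [1.842, 1.571, -1.444]
wrist_force: [0.7, 2.6, -4.8]
width: 0.0335
```

```bash
python3 go.py;  python3 pic.py e7; python3 zoom.py e7 328 165 60 40
```

```text
t 14.52 p [ 0.5518 -0.0103  0.2268] tooly ang -98.27 tilt 0.01 F [ 0.73  2.63 -4.82] M [ 1.049 -0.241  0.018] w 0.0335 q6 1.59
bend local mm [ 26.4 -44. ] z 67.1 F local [0.34 2.71] -4.82
top bend proj [355.8718481 191.6427459]
side bend proj [326.74474193 198.80007055]
```

View pics/e7_z.png

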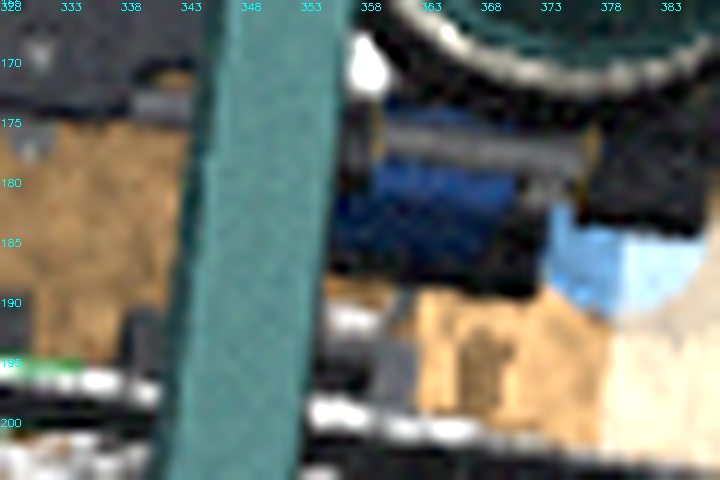

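Emit:
{"method": "send_rows", "body": {"increments": [[-1,0,0.001,0,0],[-1,0,0.002,0,0],[-1,0,0.002,0,0]]}}

```text
time: 14.87
tool_pos: [0.5515, -0.0124, 0.2267]
ee_rot: [1.301, 1.57, -1.985]
wrist_force: [0.7, 1.7, -4.4]
width: 0.0338
```

```bash
python3 go.py
```

```text
t 14.87 p [ 0.5515 -0.0124  0.2267] tooly ang -98.28 tilt 0.03 F [ 0.7   1.66 -4.38] M [ 0.74  -0.217  0.004] w 0.0338 q6 1.59
bend local mm [ 26.4 -46.1] z 67.0 F local [0.46 1.75] -4.38
```

Emit:
{"method": "send_rows", "body": {"increments": [[-1,0,0.001,0,0],[-1,0,0.002,0,0],[-1,0,0.002,0,0]]}}

```text
time: 15.12
tool_pos: [0.5512, -0.0142, 0.2266]
ee_rot: [0.94, 1.57, -2.346]
wrist_force: [0.6, 2.3, -5.7]
width: 0.0335
```

```bash
python3 go.py
```

```text
t 15.12 p [ 0.5512 -0.0142  0.2266] tooly ang -98.27 tilt 0.02 F [ 0.56  2.3  -5.75] M [ 0.743 -0.237  0.029] w 0.0335 q6 1.59
bend local mm [ 26.4 -47.9] z 66.9 F local [0.23 2.36] -5.75
```

Emit:
{"method": "send_rows", "body": {"increments": [[-1,0,0.001,0,0],[-1,0,0.002,0,0],[-1,0,0.002,0,0]]}}

```text
time: 15.37
tool_pos: [0.5509, -0.0162, 0.2266]
ee_rot: [0.856, 1.57, -2.43]
wrist_force: [0.4, 2.1, -5.6]
width: 0.0337
```

```bash
python3 go.py
```

```text
t 15.37 p [ 0.5509 -0.0162  0.2266] tooly ang -98.27 tilt 0.02 F [ 0.39  2.08 -5.57] M [ 0.839 -0.179 -0.008] w 0.0337 q6 1.58
bend local mm [ 26.4 -49.9] z 66.9 F local [0.08 2.12] -5.57
```

Emit:
{"method": "send_rows", "body": {"increments": [[-1,0,0.001,0,0],[-1,0,0.002,0,0],[-1,0,0.002,0,0]]}}

```text
time: 15.62
tool_pos: [0.5506, -0.0182, 0.2266]
ee_rot: [0.703, 1.57, -2.583]
wrist_force: [0.9, 1.2, -5.4]
width: 0.0337
```

```bash
python3 go.py; python3 pic.py e8; python3 zoom.py e8 328 165 60 40
```

```text
t 15.62 p [ 0.5506 -0.0182  0.2266] tooly ang -98.28 tilt 0.02 F [ 0.89  1.2  -5.37] M [ 0.737 -0.166 -0.019] w 0.0337 q6 1.58
bend local mm [ 26.3 -51.9] z 66.9 F local [0.71 1.32] -5.37
top bend proj [358.51999281 192.05033247]
side bend proj [328.33353585 197.93000496]
```

View pics/e8_z.png

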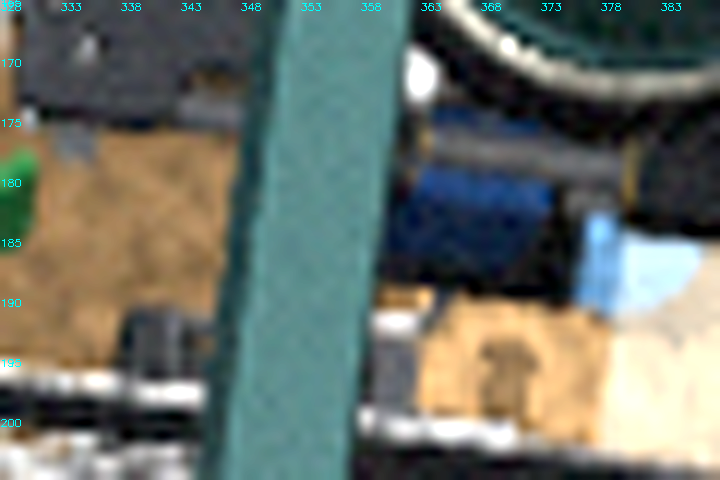

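Emit:
{"method": "send_rows", "body": {"increments": [[-1,0,0.001,0,0],[-1,0,0.001,0,0]]}}

```text
time: 15.88
tool_pos: [0.5505, -0.0187, 0.2266]
ee_rot: [-1.212, 1.57, 1.786]
wrist_force: [-0.2, 2.8, -6.7]
width: 0.0334
```

```bash
python3 go.py
```

```text
t 15.88 p [ 0.5505 -0.0187  0.2266] tooly ang -98.25 tilt 0.04 F [-0.21  2.79 -6.68] M [ 1.008 -0.219 -0.047] w 0.0334 q6 1.58
bend local mm [ 26.3 -52.4] z 66.9 F local [-0.61  2.73] -6.68
```

Emit:
{"method": "send_rows", "body": {"increments": [[-1,0,0.001,0,0],[-1,0,0.001,0,0]]}}

```text
time: 16.05
tool_pos: [0.5504, -0.0193, 0.2266]
ee_rot: [-1.336, 1.569, 1.662]
wrist_force: [0.4, 3.7, -6.5]
width: 0.0337
```

```bash
python3 go.py
```

```text
t 16.05 p [ 0.5504 -0.0193  0.2266] tooly ang -98.23 tilt 0.08 F [ 0.36  3.71 -6.55] M [ 1.437 -0.303  0.011] w 0.0337 q6 1.58
bend local mm [ 26.3 -53.1] z 66.9 F local [-0.18  3.72] -6.55
```

Emit:
{"method": "send_rows", "body": {"increments": [[-1,0.0005,0.0005,0,0],[-1,0.0007,0.001,0,0],[-1,0.0007,0.001,0,0]]}}

```text
time: 16.3
tool_pos: [0.5504, -0.0206, 0.2264]
ee_rot: [-2.287, 1.57, 0.711]
wrist_force: [1.0, 4.4, -5.1]
width: 0.0336
```

```bash
python3 go.py
```

```text
t 16.3 p [ 0.5504 -0.0206  0.2264] tooly ang -98.24 tilt 0.05 F [ 1.    4.37 -5.06] M [ 1.64  -0.261  0.027] w 0.0336 q6 1.57
bend local mm [ 26.5 -54.3] z 66.7 F local [0.36 4.47] -5.06
```

Emit:
{"method": "send_rows", "body": {"increments": [[-1,0.002,0,0,0],[-1,0.004,0,0,0],[-1,0.006,-0.001,0,0],[-1,0.008,-0.002,0,0]]}}

```text
time: 16.63
tool_pos: [0.5509, -0.0197, 0.2193]
ee_rot: [2.585, 1.568, -0.701]
wrist_force: [1.1, 2.4, 0.0]
width: 0.0335
```

```bash
python3 go.py; python3 pic.py e9; python3 zoom.py e9 328 165 60 40
```

```text
t 16.63 p [ 0.5509 -0.0197  0.2193] tooly ang -98.3 tilt 0.17 F [1.12 2.45 0.05] M [ 0.71  -0.133  0.018] w 0.0335 q6 1.58
bend local mm [ 26.9 -53.4] z 59.6 F local [0.76 2.58] 0.05
top bend proj [358.78854814 192.55891764]
side bend proj [328.61780623 199.46480164]
```

View pics/e9_z.png

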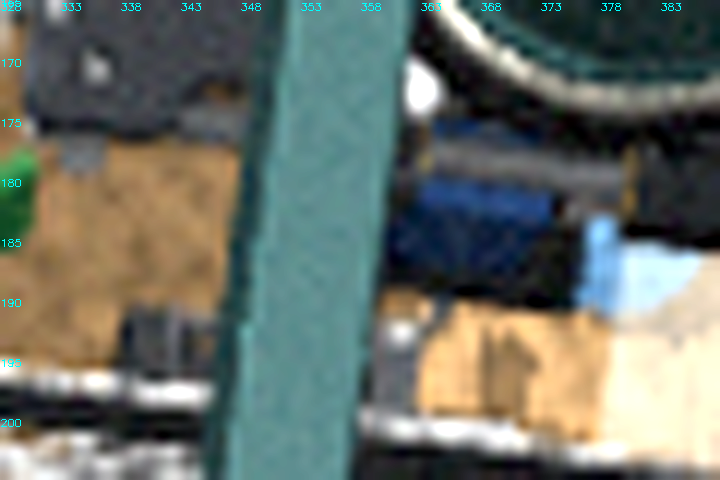

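Emit:
{"method": "send_rows", "body": {"increments": [[-1,0.004,-0.002,0,0],[-1,0.008,-0.004,0,0],[-1,0.012,-0.006,0,0],[-1,0.016,-0.007,0,0],[-1,0.02,-0.007,0,0]]}}

```text
time: 17.15
tool_pos: [0.5512, -0.0122, 0.1971]
ee_rot: [0.683, 1.569, -2.603]
wrist_force: [-0.4, -0.9, -1.3]
width: 0.0339
```

```bash
python3 go.py
```

```text
t 17.15 p [ 0.5512 -0.0122  0.1971] tooly ang -98.26 tilt 0.08 F [-0.43 -0.95 -1.35] M [ 0.013  0.027 -0.016] w 0.0339 q6 1.59
bend local mm [ 26.1 -45.9] z 37.4 F local [-0.29 -1.  ] -1.35
```

Emit:
{"method": "send_rows", "body": {"increments": [[-1,0.004,0,0,0],[-1,0.005,0,-0.006,0],[-1,0.005,0,-0.014,0],[-1,0.005,0,-0.022,0],[-1,0.005,0,-0.032,0]]}}

```text
time: 17.57
tool_pos: [0.5843, -0.0169, 0.1934]
ee_rot: [2.918, 1.57, -0.368]
wrist_force: [0.6, -0.2, -1.7]
width: 0.0334
```

```bash
python3 go.py
```

```text
t 17.57 p [ 0.5843 -0.0169  0.1934] tooly ang -98.27 tilt 0.05 F [ 0.57 -0.18 -1.74] M [ 0.049 -0.008 -0.025] w 0.0334 q6 1.59
bend local mm [ 59.5 -45.8] z 33.7 F local [ 0.59 -0.1 ] -1.74
```

Emit:
{"method": "send_rows", "body": {"increments": [[-1,0,0,-0.004,0],[-1,0,0,-0.005,0],[-1,-0.01,0,-0.005,0],[-1,-0.025,0,-0.005,0],[-1,-0.04,0,-0.005,0]]}}

```text
time: 17.98
tool_pos: [0.5877, -0.0173, 0.2338]
ee_rot: [0.15, 1.57, -3.136]
wrist_force: [0.7, 0.2, -1.3]
width: 0.0335
```

```bash
python3 go.py; python3 pic.py f1; python3 zoom.py f1 328 165 60 40
```

```text
t 17.98 p [ 0.5877 -0.0173  0.2338] tooly ang -98.26 tilt 0.06 F [ 0.7   0.17 -1.31] M [-0.038  0.011 -0.006] w 0.0335 q6 1.59
bend local mm [ 63.  -45.7] z 74.1 F local [0.66 0.27] -1.31
top bend proj [358.43763158 177.69508266]
side bend proj [320.04977792 191.20454864]
```

View pics/f1_z.png

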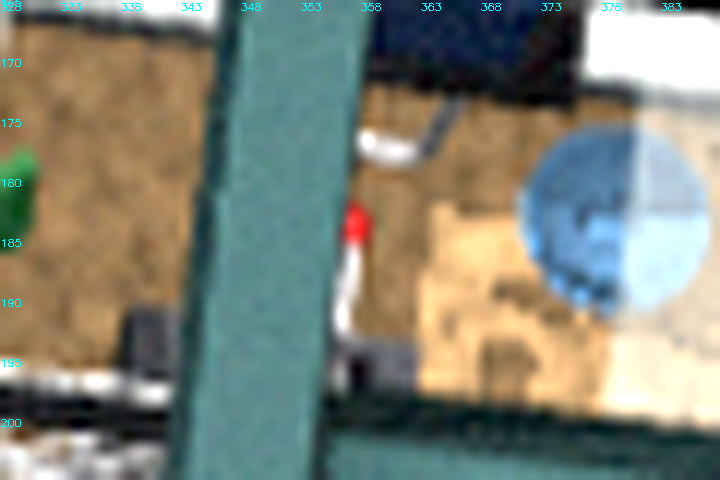

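Emit:
{"method": "send_rows", "body": {"increments": [[-1,-0.03,0,0,0],[-1,-0.06,0,0,0],[-1,-0.09,0,0,0],[-1,-0.115,0,0,0],[-1,-0.12,0,0,0]]}}

```text
time: 18.5
tool_pos: [0.5889, -0.0174, 0.3585]
ee_rot: [-3.135, 1.562, -0.138]
wrist_force: [0.7, 0.5, 0.1]
width: 0.0335
```

```bash
python3 go.py .4408 .3539 .354 -72; python3 - <<'E'
from bench import robot
from h import *
s=robot.snapshot("top")
c=np.array([.532,.037]);y=np.radians(-8.3)
Rv=np.array([[np.cos(y),-np.sin(y)],[np.sin(y),np.cos(y)]])
for z in(.065,.0735,.08):
    for n,u,v in(("ball",357.2,183.3),("slot end",358.2,194.5)): print(z,n,(Rv.T@(onz(s,u-.25,v-.25,z)[:2]-c)*1000).round(1))
im=s["image"];cv2.imwrite("pics/f2_top_raw.png",im[:,:,::-1])
E
python3 zoom.py f2 320 150 60 48
```

```text
t 18.5 p [ 0.5889 -0.0174  0.3585] tooly ang -98.26 tilt 0.51 F [0.69 0.54 0.08] M [ 0.043 -0.02   0.045] w 0.0335 q6 1.59
tool delta [ 0.0027 -0.3462  0.1999]
turn -0.4583
bend local mm [ 64.2 -45.6] z 198.8 F local [0.61 0.63] 0.08
0.065 ball [ 51.7 -44.3]
0.065 slot end [ 20.2 -51.2]
0.0735 ball [ 49.9 -43.7]
0.0735 slot end [ 18.7 -50.6]
0.08 ball [ 48.6 -43.3]
0.08 slot end [ 17.5 -50.1]
```

View pics/f2_z.png

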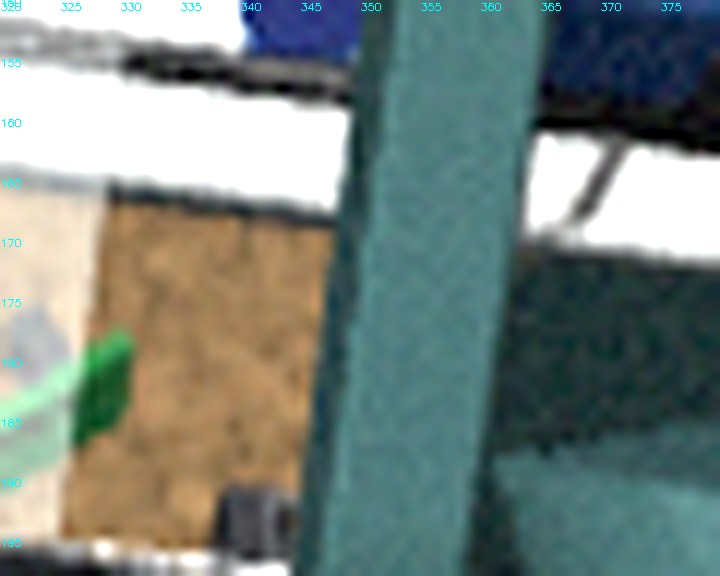

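Emit:
{"method": "send_rows", "body": {"increments": [[-1,0,-0.025,0.014,-0.05],[-1,0,-0.055,0.032,-0.1],[-1,0,-0.085,0.049,-0.15],[-1,0,-0.115,0.066,-0.2],[-1,0,-0.145,0.084,-0.25]]}}

```text
time: 18.97
tool_pos: [0.5246, 0.1393, 0.3501]
ee_rot: [0.053, 1.567, -2.981]
wrist_force: [0.2, 0.2, -0.7]
width: 0.0335
```

```bash
python3 go.py .4408 .3539 .354 -72
```

```text
t 18.97 p [0.5246 0.1393 0.3501] tooly ang -83.83 tilt 0.25 F [ 0.16  0.22 -0.66] M [ 0.078 -0.093  0.077] w 0.0335 q6 1.62
tool delta [-0.0037 -0.2223  0.0603]
turn -0.2066
bend local mm [-22.1 100.2] z 190.4 F local [0.12 0.24] -0.66
```

Emit:
{"method": "send_rows", "body": {"increments": [[-1,-0.002,-0.03,0.008,-0.05],[-1,-0.003,-0.06,0.016,-0.1],[-1,-0.003,-0.095,0.026,-0.15],[-1,-0.003,-0.13,0.035,-0.2],[-1,-0.003,-0.16,0.043,-0.207]]}}

```text
time: 19.38
tool_pos: [0.4645, 0.2945, 0.3533]
ee_rot: [0.055, 1.567, -2.771]
wrist_force: [-0.2, 0.4, -1.2]
width: 0.0335
```

Emit:
{"method": "send_rows", "body": {"increments": [[-1,0,-0.015,0.004,0],[-1,0,-0.03,0.008,0],[-1,0,-0.03,0.008,0],[-1,0,-0.03,0.008,0],[-1,0,-0.03,0.008,0]]}}

```text
time: 19.8
tool_pos: [0.4494, 0.3181, 0.3546]
ee_rot: [0.472, 1.568, -2.358]
wrist_force: [0.0, 0.3, -0.4]
width: 0.0335
```

```bash
python3 go.py .4408 .3539 .354 -72; python3 pic.py f3; python3 zoom.py f3 320 160 60 48
```

```text
t 19.8 p [0.4494 0.3181 0.3546] tooly ang -72.11 tilt 0.14 F [ 0.03  0.27 -0.42] M [-0.008  0.002  0.033] w 0.0335 q6 1.77
tool delta [ 0.0005 -0.0367 -0.0028]
turn -0.002
bend local mm [-122.3  266.3] z 194.9 F local [-0.01  0.27] -0.42
top bend proj [227.98841324 223.82350725]
side bend proj [279.07903102 237.94627578]
```

View pics/f3_z.png

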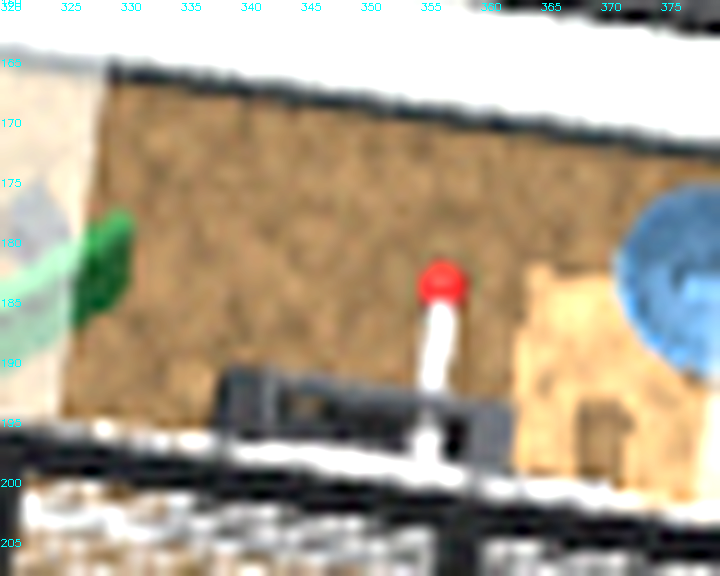

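```bash
python3 - <<'E'
from bench import robot
from h import *
import pickle
s=pickle.load(open("s0.pkl","rb"))["top"]
c=np.array([.532,.037]);y=np.radians(-8.3)
Rv=np.array([[np.cos(y),-np.sin(y)],[np.sin(y),np.cos(y)]])
for n,f,z in(("before","pics/top0.png",.0405),("now","pics/f3_top_raw.png",.0735)):
    r=cv2.imread(f)[:,:,::-1].astype(float)[176:200,335:370]
    w=np.clip(r[...,0]-np.maximum(r[...,1],r[...,2])-20,0,None);w[r[...,0]<1.8*r[...,1]]=0
    Y,X=np.mgrid[:w.shape[0],:w.shape[1]];u=(w*X).sum()/w.sum()+335;v=(w*Y).sum()/w.sum()+176
    print(n,(u,v),(w>0).sum(),(Rv.T@(onz(s,u,v,z)[:2]-c)*1000).round(1))
    g=r.sum(2)
    for row in (193,194,195,196): print(row,(cv2.imread(f)[row,340:364].sum(1)).tolist())
E
```

```text
before (np.float64(345.462962962963), np.float64(188.12222222222223)) 9 [ 37.3 -14.8]
193 [87, 89, 124, 46, 106, 142, 117, 58, 98, 104, 98, 90, 112, 106, 125, 140, 140, 165, 159, 156, 145, 145, 185, 252]
194 [90, 104, 131, 73, 117, 176, 127, 46, 44, 50, 50, 64, 72, 64, 75, 90, 100, 100, 110, 142, 140, 136, 159, 237]
195 [82, 94, 124, 76, 112, 178, 130, 66, 70, 56, 45, 52, 41, 70, 49, 53, 62, 53, 60, 123, 153, 139, 153, 244]
196 [73, 78, 131, 112, 132, 135, 138, 78, 25, 80, 72, 66, 76, 62, 61, 71, 51, 51, 35, 135, 148, 138, 152, 274]
now (np.float64(356.4035453597497), np.float64(183.15641293013556)) 13 [ 49.4 -42.2]
193 [119, 124, 167, 76, 111, 147, 117, 83, 113, 141, 133, 133, 137, 146, 150, 189, 194, 212, 190, 194, 178, 190, 234, 300]
194 [117, 109, 174, 78, 120, 141, 98, 39, 71, 75, 76, 72, 91, 102, 108, 215, 157, 131, 138, 163, 186, 178, 196, 284]
195 [107, 120, 146, 105, 109, 103, 103, 91, 68, 72, 47, 60, 50, 73, 152, 276, 197, 47, 50, 157, 180, 178, 189, 310]
196 [96, 106, 170, 150, 132, 122, 131, 113, 67, 102, 88, 85, 71, 122, 291, 418, 332, 56, 59, 169, 176, 172, 201, 341]
```

Emit:
{"method": "send_rows", "body": {"increments": [[-1,0,-0.018,-0.001,0],[-1,0,-0.033,-0.0025,-0.002],[-1,0,-0.0367,-0.0028,-0.002],[-1,0,-0.0367,-0.0028,-0.002],[-1,0,-0.0367,-0.0028,-0.002]]}}

```text
time: 20.32
tool_pos: [0.4412, 0.3539, 0.3559]
ee_rot: [1.232, 1.57, -1.595]
wrist_force: [0.7, -0.0, -1.8]
width: 0.0334
```

```bash
python3 go.py .4408 .3539 .339 -71.96; python3 pic.py f4; python3 - <<'E'
import cv2
L=[]
for n,(u,v) in(("top",(180,180)),("side",(230,170))):
    im=cv2.imread(f"pics/f4_{n}_raw.png")
    L.append(cv2.resize(im[v:v+100,u:u+90],(396,440),interpolation=cv2.INTER_CUBIC))
cv2.imwrite("pics/f4b.png",cv2.convertScaleAbs(cv2.hconcat(L),alpha=1.5))
E
```

```text
t 20.32 p [0.4412 0.3539 0.3559] tooly ang -72.02 tilt 0.05 F [ 0.68 -0.   -1.84] M [-0.052  0.011 -0.004] w 0.0334 q6 1.83
tool delta [ 0.0169 -0.0002  0.0003]
turn -0.001
bend local mm [-135.6  300.4] z 196.2 F local [0.68 0.1 ] -1.84
top bend proj [213.23263565 227.35816457]
side bend proj [272.1507963  246.28151005]
```

View pics/f4b.png

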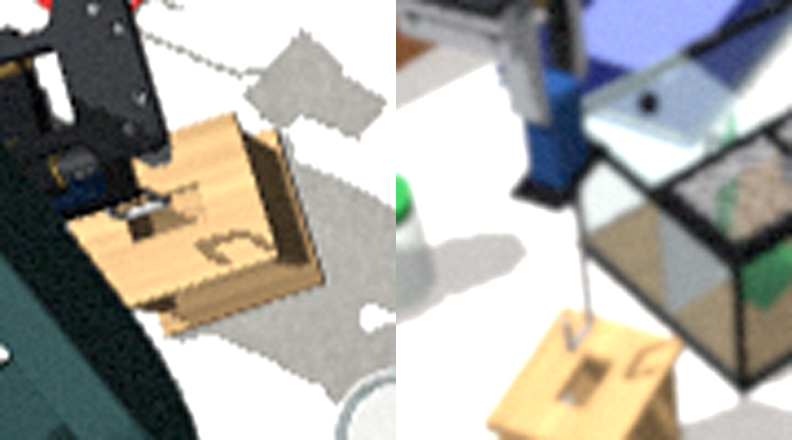

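Emit:
{"method": "send_rows", "body": {"increments": [[-1,0.01,0.003,0,0],[-1,0.02,0.003,0,0],[-1,0.026,0.003,0,0],[-1,0.026,0.003,0,0]]}}

```text
time: 20.75
tool_pos: [0.4414, 0.3509, 0.3284]
ee_rot: [0.33, 1.568, -2.497]
wrist_force: [0.2, -0.1, -1.7]
width: 0.0333
```

```bash
python3 go.py .4408 .3539 .339 -71.96; python3 pic.py f5; python3 - <<'E'
import cv2
L=[]
for n,(u,v) in(("top",(195,205)),("side",(250,225))):
    im=cv2.imread(f"pics/f5_{n}_raw.png")
    L.append(cv2.resize(im[v:v+45,u:u+45],(396,396),interpolation=cv2.INTER_CUBIC))
cv2.imwrite("pics/f5b.png",cv2.convertScaleAbs(cv2.hconcat(L),alpha=1.5))
E
```

```text
t 20.75 p [0.4414 0.3509 0.3284] tooly ang -72.02 tilt 0.18 F [ 0.19 -0.09 -1.65] M [ 0.016  0.025 -0.02 ] w 0.0333 q6 1.83
tool delta [-0.0106 -0.003  -0.0003]
turn -0.001
bend local mm [-134.9  297.5] z 168.7 F local [ 0.2  -0.06] -1.65
top bend proj [216.86718543 228.01050078]
side bend proj [273.41952206 251.93391619]
```

View pics/f5b.png

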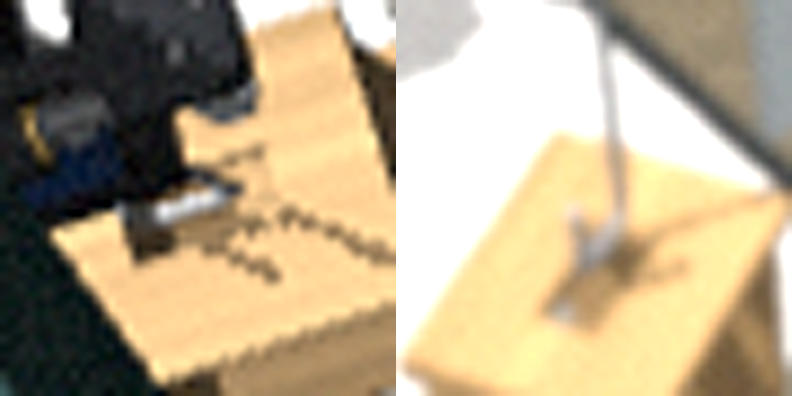

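```bash
python3 - <<'E'
from bench import robot
from h import *
s=robot.snapshot("top");d=robot.snapshot("side")
a=np.radians(18);Y=np.array([-np.sin(a),np.cos(a)]);X=np.array([np.cos(a),np.sin(a)])
w=onz(s,215.6-.25,227.7-.25,.1687);r=w[:2]-[.4411,.3539];print("top",w,"hookframe x,y",(r@X*1000).round(1),(r@Y*1000).round(1))
u=250+(597-396)/8.8-.5;v=225+250/8.8-.5;w=onz(d,u,v,.1687);r=w[:2]-[.4411,.3539];print("side",u,v,w,(r@X*1000).round(1),(r@Y*1000).round(1))
for n,S in(("top",s),("side",d)):
    for i,j in((10,22),(10,-22),(-10,-22),(-10,22)): print(n,proj(S,np.r_[np.array([.4411,.3539])+X*i/1e3+Y*j/1e3,.155]).round(1),end=" ")
E
```

```text
top [0.4432639  0.35570092 0.1687    ] hookframe x,y 2.6 1.0
side 272.34090909090907 252.9090909090909 [0.44253776 0.35505155 0.1687    ] 1.7 0.7
top [208.1 227.7] top [224.6 222.4] top [226.7 229.8] top [210.2 235.1] side [266.7 260.5] side [273.9 249.8] side [280.  251.8] side [272.9 262.6]
```

Emit:
{"method": "send_rows", "body": {"increments": [[-1,0.01,0,0.001,0],[-1,0.02,0,0.001,0],[-1,0.032,0,0.001,0],[-1,0.045,0,0.001,0],[-1,0.06,0,0.001,0]]}}

```text
time: 21.37
tool_pos: [0.4412, 0.3518, 0.2709]
ee_rot: [-2.922, 1.568, 0.534]
wrist_force: [0.0, -0.6, -1.3]
width: 0.0334
```

```bash
python3 go.py .4408 .3539 .1747 -71.96
```

```text
t 21.37 p [0.4412 0.3518 0.2709] tooly ang -71.96 tilt 0.15 F [ 0.   -0.58 -1.29] M [ 0.042 -0.004 -0.025] w 0.0334 q6 1.83
tool delta [ 0.0962 -0.002  -0.    ]
turn 0.0
bend local mm [-135.3  298.4] z 111.2 F local [ 0.09 -0.57] -1.29
```

Emit:
{"method": "send_rows", "body": {"increments": [[-1,0.02,0,0,0],[-1,0.04,0,0,0],[-1,0.06,-0.0005,0,0],[-1,0.075,-0.001,0,0],[-1,0.085,-0.001,0,0]]}}

```text
time: 21.78
tool_pos: [0.4399, 0.3522, 0.1835]
ee_rot: [0.302, 1.569, -2.524]
wrist_force: [-0.6, -0.7, -1.9]
width: 0.0333
```

```bash
python3 go.py .4408 .3539 .1747 -71.96
```

```text
t 21.78 p [0.4399 0.3522 0.1835] tooly ang -71.95 tilt 0.11 F [-0.57 -0.67 -1.92] M [-0.005 -0.008  0.024] w 0.0333 q6 1.83
tool delta [ 0.0088 -0.0013 -0.0014]
turn 0.0001
bend local mm [-136.6  298.6] z 23.8 F local [-0.46 -0.75] -1.92
```

Emit:
{"method": "send_rows", "body": {"increments": [[-1,0.002,0,0,0],[-1,0.004,0,0,0],[-1,0.006,0,0,0],[-1,0.007,0,0,0],[-1,0.007,0,0,0]]}}

```text
time: 22.2
tool_pos: [0.4408, 0.3527, 0.179]
ee_rot: [-2.946, 1.569, 0.51]
wrist_force: [0.0, 0.3, -0.7]
width: 0.0337
```

```bash
python3 go.py .4408 .3539 .1747 -71.96
```

```text
t 22.2 p [0.4408 0.3527 0.179 ] tooly ang -71.96 tilt 0.1 F [ 0.04  0.34 -0.67] M [0.025 0.015 0.001] w 0.0337 q6 1.83
tool delta [ 0.0043 -0.0012 -0.0003]
turn -0.0
bend local mm [-135.8  299.2] z 19.3 F local [-0.01  0.35] -0.67
```

Emit:
{"method": "send_rows", "body": {"increments": [[-1,0.001,-0.0005,0,0],[-1,0.002,-0.001,0,0],[-1,0.003,-0.001,0,0],[-1,0.003,-0.001,0,0]]}}

```text
time: 22.53
tool_pos: [0.44, 0.3534, 0.1749]
ee_rot: [0.585, 1.571, -2.242]
wrist_force: [-0.2, 0.4, -2.0]
width: 0.0338
```

```bash
python3 go.py .4408 .3539 .1747 -71.96
```

```text
t 22.53 p [0.44   0.3534 0.1749] tooly ang -71.96 tilt 0.01 F [-0.24  0.36 -2.03] M [ 0.018 -0.007 -0.039] w 0.0338 q6 1.83
tool delta [ 0.0002 -0.0002 -0.0009]
turn 0.0
bend local mm [-136.7  299.8] z 15.2 F local [-0.29  0.32] -2.03
```

Emit:
{"method": "send_rows", "body": {"increments": [[-1,0.001,0,0,0],[-1,0.001,0,0,0]]}}

```text
time: 22.7
tool_pos: [0.4402, 0.3535, 0.1748]
ee_rot: [-2.931, 1.57, 0.526]
wrist_force: [0.2, -0.1, 2.2]
width: 0.0336
```

```bash
python3 go.py .4408 .3539 .1747 -71.96
```

```text
t 22.7 p [0.4402 0.3535 0.1748] tooly ang -71.96 tilt 0.05 F [ 0.15 -0.07  2.22] M [-0.132  0.206 -0.008] w 0.0336 q6 1.83
tool delta [ 0.0001 -0.0002 -0.0007]
turn 0.0
bend local mm [-136.6  299.9] z 15.1 F local [ 0.16 -0.04] 2.22
```

Emit:
{"method": "send_rows", "body": {"increments": [[-0.2,0,0,0,0],[-0.15,0,0,0,0],[-0.1,0,0,0,0],[0.2,0,0,0,0],[0.6,0,0,0,0]]}}

```text
time: 23.12
tool_pos: [0.4401, 0.3533, 0.1739]
ee_rot: [0.855, 1.571, -1.972]
wrist_force: [-0.1, -0.3, 0.9]
width: 0.0522
```

Emit:
{"method": "send_rows", "body": {"increments": [[1,0,0,0,0],[1,0,0,0,0],[1,0,0,0,0],[1,0,0,0,0],[1,0,0,0,0]]}}

```text
time: 23.53
tool_pos: [0.4401, 0.3534, 0.174]
ee_rot: [0.986, 1.571, -1.84]
wrist_force: [-0.1, -0.3, -0.7]
width: 0.0859
```

```bash
python3 go.py .4408 .3539 .1747 -71.96; python3 pic.py g1; python3 - <<'E'
import cv2
L=[]
for n,(u,v) in(("top",(180,190)),("side",(240,200))):
    im=cv2.imread(f"pics/g1_{n}_raw.png")
    L.append(cv2.resize(im[v:v+80,u:u+80],(396,396),interpolation=cv2.INTER_CUBIC))
cv2.imwrite("pics/g1b.png",cv2.convertScaleAbs(cv2.hconcat(L),alpha=1.5))
E
```

```text
t 23.53 p [0.4401 0.3534 0.174 ] tooly ang -71.96 tilt 0.01 F [-0.12 -0.28 -0.68] M [ 0.091 -0.008 -0.003] w 0.0859 q6 1.83
tool delta [-0.0007 -0.0003 -0.0008]
turn -0.0001
bend local mm [-136.6  299.8] z 14.3 F local [-0.08 -0.29] -0.68
top bend proj [229.70877214 233.00967719]
side bend proj [277.68697524 286.44812074]
```

View pics/g1b.png

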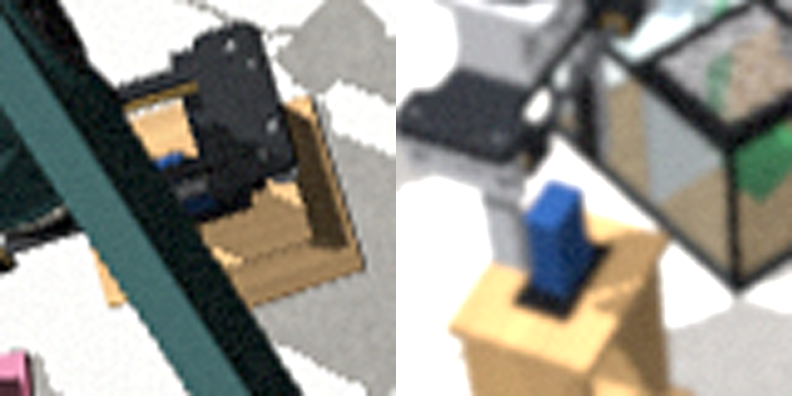

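Seated upright. Retract upward and move clear.

Emit:
{"method": "send_rows", "body": {"increments": [[1,0,0,0,0],[1,-0.01,0,0,0],[1,-0.03,0,0,0],[1,-0.06,0,0,0],[1,-0.09,0,0,0]]}}

```text
time: 24.05
tool_pos: [0.4395, 0.353, 0.2648]
ee_rot: [0.289, 1.569, -2.538]
wrist_force: [0.9, 1.4, 0.4]
width: 0.094
```

Emit:
{"method": "send_rows", "body": {"increments": [[1,-0.03,0,0,0],[1,-0.05,0,0,0],[1,-0.05,0.03,0.01,0],[1,-0.05,0.06,0.02,0],[1,-0.05,0.09,0.03,0]]}}

```text
time: 24.47
tool_pos: [0.4395, 0.2579, 0.3154]
ee_rot: [3.112, 1.569, 0.286]
wrist_force: [1.0, 0.4, -0.3]
width: 0.0938
```

```bash
python3 go.py .4 -.2 .31
```

```text
t 24.47 p [0.4395 0.2579 0.3154] tooly ang -71.88 tilt 0.11 F [ 0.97  0.41 -0.3 ] M [-0.041 -0.014  0.005] w 0.0938 q6 1.67
tool delta [0.0051 0.4229 0.18  ]
bend local mm [-123.4  205.3] z 155.7 F local [0.9  0.55] -0.3
```

Emit:
{"method": "send_rows", "body": {"increments": [[1,0,0.035,0.015,0],[1,0,0.07,0.03,0],[1,0,0.105,0.045,0],[1,0,0.14,0.06,0],[1,0,0.175,0.075,0]]}}

```text
time: 24.88
tool_pos: [0.4217, 0.0673, 0.3152]
ee_rot: [2.765, 1.569, -0.062]
wrist_force: [0.9, -0.1, -0.3]
width: 0.0938
```

Emit:
{"method": "send_rows", "body": {"increments": [[1,0,0.035,0.015,0],[1,0,0.07,0.03,0],[1,0,0.105,0.045,0],[1,0,0.14,0.06,0],[1,0,0.175,0.075,0]]}}

```text
time: 25.3
tool_pos: [0.4046, -0.1225, 0.3153]
ee_rot: [2.415, 1.569, -0.412]
wrist_force: [0.9, -0.4, 1.1]
width: 0.0941
```

Emit:
{"method": "send_rows", "body": {"increments": [[1,0,0.03,0.0,0],[1,0,0.05,0.0,0],[1,0,0.05,0,0],[1,0,0.05,0,0],[1,0,0.05,0,0]]}}

```text
time: 25.72
tool_pos: [0.4205, -0.1675, 0.3148]
ee_rot: [2.976, 1.57, 0.15]
wrist_force: [-0.6, -0.2, 1.1]
width: 0.0941
```

```bash
python3 go.py; python3 pic.py g2; python3 zoom.py g2 320 160 60 48; python3 - <<'E'
import cv2
t=cv2.imread("pics/g2_top_raw.png");s=cv2.imread("pics/g2_side_raw.png")
a=cv2.resize(t[190:265,180:265],(391,345),interpolation=cv2.INTER_CUBIC)
b=cv2.resize(s[225:312,235:320],(391,345),interpolation=cv2.INTER_CUBIC)
cv2.imwrite("pics/g2b.png",cv2.convertScaleAbs(cv2.hconcat([a,b]),alpha=1.4))
E
```

```text
t 25.72 p [ 0.4205 -0.1675  0.3148] tooly ang -71.93 tilt 0.04 F [-0.57 -0.18  1.08] M [ 0.035 -0.001  0.046] w 0.0941 q6 0.75
bend local mm [ -80.8 -218.5] z 155.1 F local [-0.54 -0.26] 1.08
top bend proj [420.77894189 236.02392861]
side bend proj [383.96202957 173.39895141]
```

View pics/g2_top_raw.png

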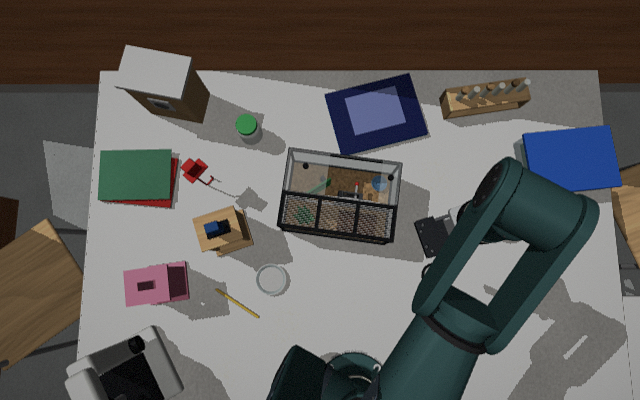

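View pics/g2_z.png

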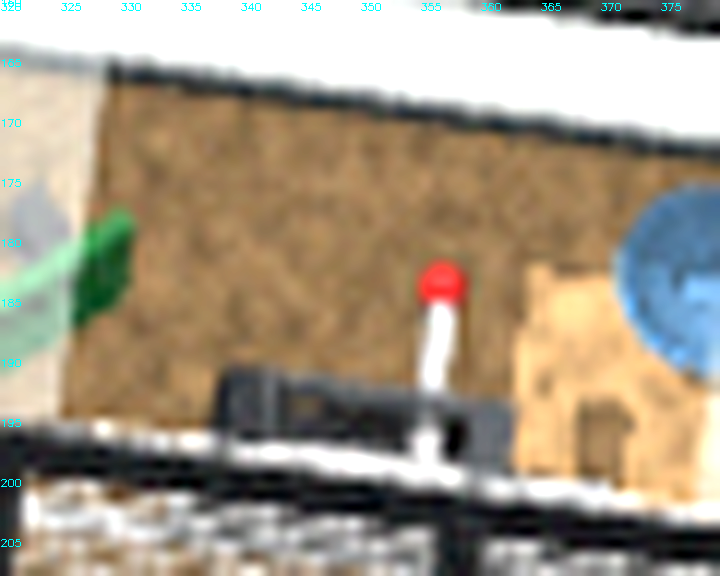

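View pics/g2b.png

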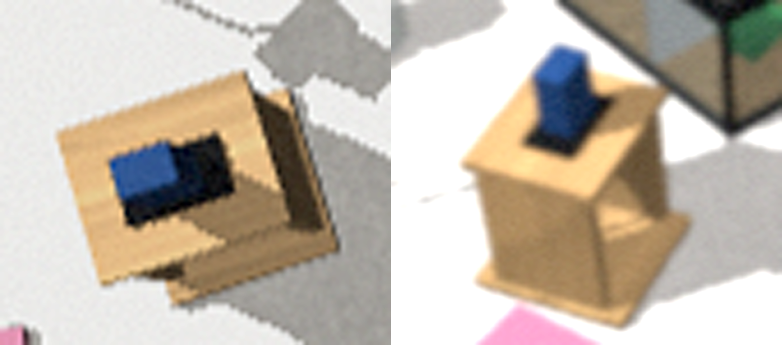

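```bash
python3 -c "
from bench import robot
print(robot.close_job())"
```

```text
the job is handed in; nothing more can be done
None
```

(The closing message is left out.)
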